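# Sort the reagent supplies back into their roofed bays

### The job

Sort the three loose supplies on the lab bench - the long cartridge, the slide box and the round bottle - each into the bay that already holds its own kind, going in under the clear roof. Stand each one upright and straight in the middle of its bay and use it to push the stock behind it gently back until that is fully back and goes no further (where it stops can only be felt); do not ram it, and leave the pen pot, the notes and the tape dispenser where they are.

Things in the scene. Friction and masses are not known exactly. Their poses are not given: they have to be found in the camera images.
- cartridge: Loose long narrow reagent cartridge, white plastic with two grey screw caps on top: 110 long (its x) x 28 wide (its y) x 50 tall, caps (radius 11) to 60 mm; stands upright on the bench. About 160 g. Origin: centre of its underside, z up.
- slidebox: Loose slide box, plain white plastic block with a thin grey seam and a blank paper label on top: 80 long (its x) x 52 wide (its y) x 42 tall mm; stands upright on the bench. About 180 g. Origin: centre of its underside, z up.
- bottle: Loose round white reagent bottle, 46 in diameter with straight sides up to 50, grey cap (diameter 26) to 70 mm; stands upright on the bench. About 110 g. Origin: centre of its underside, z up.
- bay_cartridge: Fixed bay for the cartridge: grey plate x = -125 to +155, 112 wide (y), 6 mm thick, on a 6 mm tray, open to the front (-x, robot side); kerbs 18 mm high along its sides, 104 mm apart. Clear roof, underside 172 mm above the origin, from x = -90 to +155 mm, 112 wide, on thin posts at the rear corners only. Origin: on the plate's underside, mid-width; x runs into the bay, z up.
- bay_slidebox: Fixed bay for the slide box: grey plate x = -125 to +155, 112 wide (y), 6 mm thick, on a 6 mm tray, open to the front (-x, robot side); kerbs 18 mm high along its sides, 104 mm apart. Clear roof, underside 172 mm above the origin, from x = -90 to +155 mm, 112 wide, on thin posts at the rear corners only. Origin: on the plate's underside, mid-width; x runs into the bay, z up.
- bay_bottle: Fixed bay for the bottle: grey plate x = -125 to +155, 112 wide (y), 6 mm thick, on a 6 mm tray, open to the front (-x, robot side); kerbs 18 mm high along its sides, 104 mm apart. Clear roof, underside 172 mm above the origin, from x = -90 to +155 mm, 112 wide, on thin posts at the rear corners only. Origin: on the plate's underside, mid-width; x runs into the bay, z up.
- stock_cartridge (a joint): How far the stock in bay_cartridge (one identical cartridge on its centre line) has been slid back, m: it slides along the bay's x against about 4 N of friction, from 0 (start, forward) to 0.012 (fully back, a hard stop). Where the stop lies differs each time and is not measured: fully back, the stock's front face is somewhere from x = -5 to 15 mm in the bay's frame.
- stock_slidebox (a joint): How far the stock in bay_slidebox (one identical slide box on its centre line) has been slid back, m: it slides along the bay's x against about 4 N of friction, from 0 (start, forward) to 0.012 (fully back, a hard stop). Where the stop lies differs each time and is not measured: fully back, the stock's front face is somewhere from x = -28 to -8 mm in the bay's frame.
- stock_bottle (a joint): How far the stock in bay_bottle (a row of three identical bottles in line on its centre line) has been slid back, m: it slides along the bay's x against about 4 N of friction, from 0 (start, forward) to 0.012 (fully back, a hard stop). Where the stop lies differs each time and is not measured: fully back, the stock's front face is somewhere from x = -65 to -45 mm in the bay's frame.
- pen_pot: Bystander: white square pen pot 70 x 70 x 85 mm with pens to 145 mm. Origin: centre of its underside.
- notes: Bystander: block of yellow notes 76 x 76 x 22 mm. Origin: centre of its underside.
- dispenser: Bystander: black tape dispenser 130 long (x) x 55 wide x 83 mm tall. Origin: centre of its underside.
There are look-alikes about, which are no part of the job. Leave any purple look-alike of the bottle alone.

How it is judged (in metres and radians):
At the end, for the whole second after the job is handed in: Each item stands upright (0.1 rad) and released at rest on the floor of its own kind's bay, under the roof, within 20 mm of its centre line, cartridge and slide box straight within 0.12 rad (either way round), and all three stocks are fully back (at least 9.5 of 12 mm) (x of cartridge in the frame of bay_cartridge between -0.064 and -0.035 m and y of cartridge in the frame of bay_cartridge between -0.02 and 0.02 m and z of cartridge in the frame of bay_cartridge between 0.003 and 0.01 m and value of joint each of stock_cartridge, stock_slidebox, stock_bottle above 0.0095 m and angle between each of cartridge, slidebox, bottle's own z axis and vertical below 0.1 rad and linear speed of each of cartridge, slidebox, bottle below 0.02 m/s and angle between the x axis of cartridge and the x axis of bay_cartridge, either way round below 0.12 rad and x of slidebox in the frame of bay_slidebox between -0.072 and -0.043 m and y of slidebox in the frame of bay_slidebox between -0.02 and 0.02 m and z of slidebox in the frame of bay_slidebox between 0.003 and 0.01 m and angle between the x axis of slidebox and the x axis of bay_slidebox, either way round below 0.12 rad and x of bottle in the frame of bay_bottle between -0.092 and -0.063 m and y of bottle in the frame of bay_bottle between -0.02 and 0.02 m and z of bottle in the frame of bay_bottle between 0.003 and 0.01 m); the robot touches nothing.
It fails at once if an item is rammed into its bay: pressed on the bay or its stock with more than 40 N (contact force between cartridge and bay_cartridge above 40 N or contact force between slidebox and bay_slidebox above 40 N or contact force between bottle and bay_bottle above 40 N).
It fails at once if the pen pot, the notes or the tape dispenser is moved more than 30 mm (distance of any of pen_pot, notes, dispenser from where it was at the start of the episode above 0.03 m).
It also fails if it takes over 72 s, if anything falls off the work surface, if the arm or the gripper's body presses on something with over 40 N, if the wrist force passes 120 N, or if a joint passes its speed limit or range.

### The arm

A 6-joint arm with a two-finger parallel gripper is mounted at the origin on the work surface. World frame = base frame: x ahead of the robot, y to its left, z up, the work surface at z = 0. Lengths are in m, angles in degrees, forces in N, time in s.
With the tool pointing down it reaches from about 0.375 to 0.9 m from the base axis. Payload 3.1 kg.
Tool frame: the origin (TCP) lies at the very end of the fingers, on their centre line; the grasp point (between the pads) lies 19 mm behind it; z points along the fingers, y is the line along which they close (so a half turn about z gives the same grasp; the last joint's range is limited). The gripper opens to 87 mm and grips with 3 to 60 N. Pads are 19 mm wide; open, the fingers measure 117 mm over their backs; the gripper's body (75 mm by 190 mm) begins 51 mm behind the grasp point.
Start: joints at [-80.415, 30.224, 82.088, -0, 67.689, -10.227], TCP at [0.212, -0.588, 0.223] pointing down, gripper open.
Joint ranges: [-176.69, 176.69], [-43.24, 126.21], [12.49, 139.97], [-82, 262], [0, 151.66], [-163.58, 163.58]. Speed limits (degrees/s): [159.86, 159.86, 180, 180, 180, 180].

### API

Orientations are given as a 3x3 rotation matrix whose columns are the frame's x, y, z axes.
In Python, from rig import * gives the robot as it stands.
- The arm moves only by the tool jog_arm, never from a script. Its arguments are lists of equal length, an entry for each row: "delta_pos": the shift along the world's x, y, z in cm, a list of three; "turn": the turn about the world's z in degrees; "grip": the closure, from 0 (fully open) to 1 (shut). In form: {"delta_pos": [[x, y, z], ...], "turn": [turn, ...], "grip": [grip, ...]}. A call has 1 to 12 rows; each row is the pose to reach, as a shift and turn from the pose commanded when the call began; what a row does not reach only later rows make up. A row lasts 1/8 s, in which the tool goes at most 62.5 mm and 10.7 degrees, less where a joint would pass 70% of its speed; a pose out of reach is approached as far as the arm can. A call with a gripper value outside its range is refused whole. The fingers move at their own pace and stop on an object; the grip force is fixed at half the most. Time passes only in rows, so rows that repeat a pose let the fingers close. It gives the time, the measured TCP pose, the force, the opening and the grip force at its end, in the units of the state.
- read_state(): the state, without advancing time (a new reading comes with each control period).
- capture(name): name is "scene" or "top" or "wrist"; returns a dict with "color" (420x560x3 uint8, blue, green, red), "fovy" (degrees; the focal length in pixels is half the picture's height over the tangent of half this angle, whatever the lens; pixels are square), "cx", "cy" (the principal point, pixels), "camera_from_world" (4x4, takes a point from world to camera coordinates). Camera axes: x right, y up, looking along -z (the intrinsics and any distortion apply to the point x, -y, -z); pixel columns grow to the right and rows downward; lengths in m; the calibration is good to about 2 mm. A picture is of the moment at which its call begins. There is no depth.
- hand_in(): hands the job in; it is judged then, once.
The state is a dict: "time_s": time; "joint_positions": joint angles; "qvel": joint speeds; "tau": joint torques, N m; "position": TCP position; "tcp_rot": TCP orientation; "force": force on the tool from outside, world axes, zero at the start; "moment": the same for the moment, N m; "opening": opening from 0.0 (shut) to 1.0 (fully open); "grasp_force": force on a finger pad.
Only numpy, scipy, OpenCV 4.12 (cv2) and the standard library are available. Lean on these libraries where they do the work, as an engineer would, in place of code of your own. Each camera call takes 0.05 s, during which the arm holds its last target. There are 200 camera calls.

## Working session

There is one attempt and no reset: what is moved stays moved. The work goes in short steps, Python scripts to look and compute and a tool call to move; the robot and the scene stay as the last step left them, time stands still between calls to the robot, and variables do not carry over. Pictures are saved under pics/ and viewed, at most 10 in all, crops included, and the job is handed in when it is done.

Besides the shell and the picture viewer there is one more tool, called as name([rows], argument=value, ...), one row to a line, values as JSON. jog_arm: Moves the arm, as the interface text tells. Its arguments: {"type":"object","properties":{"delta_pos":{"type":"array"},"turn":{"type":"array"},"grip":{"type":"array"}},"required":["delta_pos","turn","grip"]}

```bash
mkdir -p pics; ls; python3 - <<'E'
from rig import *
import cv2,numpy as np
for n in("scene","top"):
    c=capture(n);cv2.imwrite(f"pics/{n}0.png",c["color"]);print(n,c["fovy"],c["cx"],c["cy"],[k for k in c]);print(np.round(c["camera_from_world"],4).tolist())
s=read_state();print(s["time_s"],s["position"],s["tcp_rot"],s["force"],s["opening"])
E
```

```text
pics
scene 55.449716869440785 283.98576272959457 209.33826565731462 ['color', 'fovy', 'cx', 'cy', 'camera_from_world']
[[-0.9989, 0.0462, 0.0048, 0.5676], [-0.0419, -0.9415, 0.3345, -0.0077], [0.02, 0.3339, 0.9424, -1.1061], [0.0, 0.0, 0.0, 1.0]]
top 43.198817816169864 274.7420008363703 205.81186855656918 ['color', 'fovy', 'cx', 'cy', 'camera_from_world']
[[-0.0041, -1.0, 0.0026, -0.0105], [0.9936, -0.0038, 0.113, -0.5813], [-0.113, 0.003, 0.9936, -1.1993], [0.0, 0.0, 0.0, 1.0]]
0.1 [ 0.21174476 -0.58732419  0.22167723] [[ 9.40808575e-01  3.38938180e-01 -3.66967167e-04]
 [ 3.38938237e-01 -9.40806636e-01  1.93515253e-03]
 [ 3.10651930e-04 -1.94498730e-03 -9.99998060e-01]] [-0.86992272 -0.48152021 -0.03310775] 0.9975439745670049
```

View pics/top0.png

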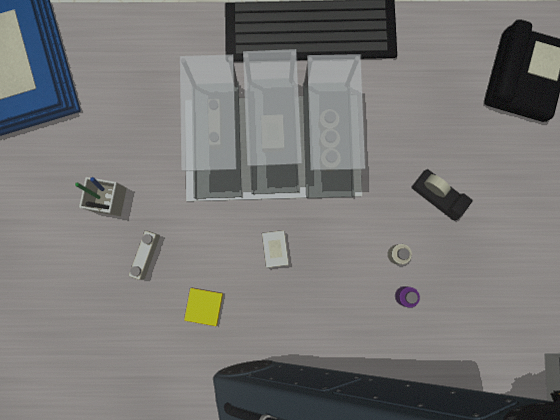

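View pics/scene0.png

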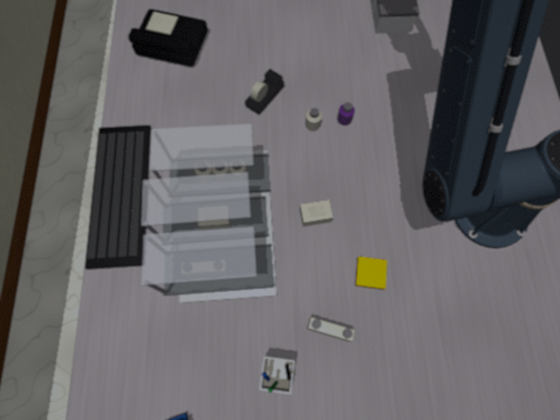

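The top view shows the loose cartridge at (145,255), the slide box at (276,249) and the white bottle at (401,254). Possible confusions are the purple bottle at (407,297), the stock inside the bays at (214,120), (273,130) and (330,137), and the notes at (204,307). The bays from left to right are cartridge, slide box, bottle. I'll check this choice in one close crop.

```bash
cat > h.py <<'E'
from rig import *
import cv2,numpy as np
def ray(c,u,v):
    f=c["color"].shape[0]/2/np.tan(np.radians(c["fovy"]/2))
    d=np.array([(u-c["cx"])/f,-(v-c["cy"])/f,-1.]);T=np.array(c["camera_from_world"]);R=T[:3,:3]
    return -R.T@T[:3,3],R.T@d
def onz(c,u,v,z):
    o,d=ray(c,u,v);return (o+d*(z-o[2])/d[2])[:2]
def pix(c,p):
    f=c["color"].shape[0]/2/np.tan(np.radians(c["fovy"]/2));T=np.array(c["camera_from_world"])
    q=T[:3,:3]@np.array(p)+T[:3,3];return c["cx"]+f*q[0]/-q[2],c["cy"]-f*q[1]/-q[2]
E
python3 - <<'E'
from h import *
c=capture("top");im=c["color"]
crop=im[180:320,110:430];cv2.imwrite("pics/crop1.png",cv2.resize(crop,None,fx=2.5,fy=2.5,interpolation=cv2.INTER_CUBIC))
crop=im[40:210,170:380];cv2.imwrite("pics/crop2.png",cv2.resize(crop,None,fx=3.5,fy=3.5,interpolation=cv2.INTER_CUBIC))
print("bench",im[230,230],"cart",im[255,145],"box",im[240,270],"bot",im[245,393],im[262,401])
E
```

```text
bench [135 139 141] cart [174 177 173] box [163 170 168] bot [100 102 105] [137 154 156]
```

View pics/crop1.png

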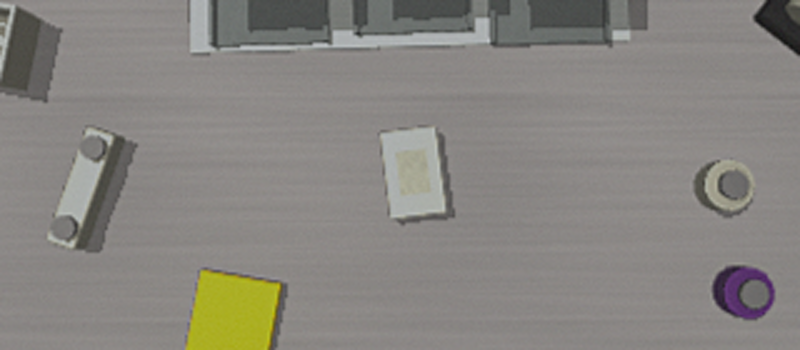

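View pics/crop2.png

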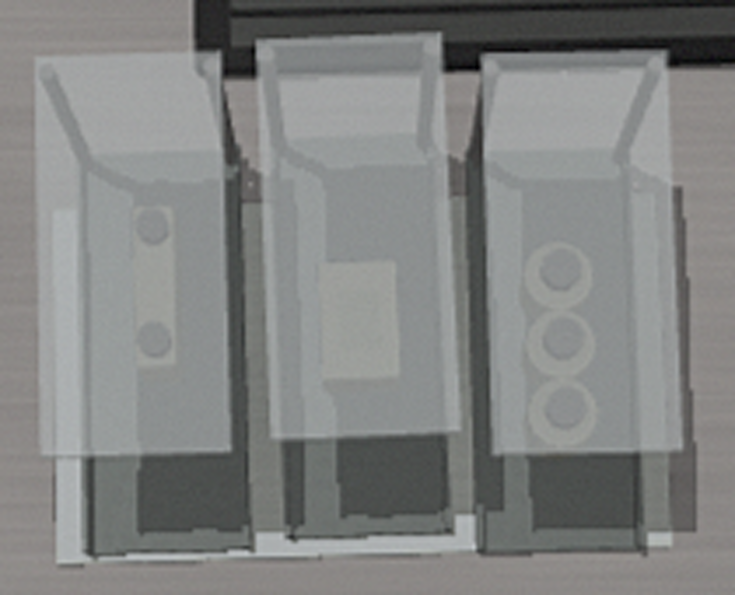

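The crops confirm the choice: cartridge caps at crop1 (93,147) and (64,227), plain white box at (413,172), white bottle at (734,184), with the purple one below it. Crop2 shows the three bays, each turned slightly differently, with clear roof corners. Next I turn these into positions.

```bash
python3 - <<'E'
from h import *
c=capture("top")
a=lambda u,v,z:onz(c,110+u/2.5,180+v/2.5,z)*1000
b=lambda u,v,z:onz(c,170+u/3.5,40+v/3.5,z)*1000
p,q=a(93,147,.06),a(64,227,.06);print("cart",(p+q)/2,np.linalg.norm(p-q),np.degrees(np.arctan2(*(p-q)[::-1])))
k=np.array([a(*t,.042) for t in[(380,133),(435,127),(446,213),(391,218)]]);d=k[0]+k[1]-k[2]-k[3];print("box",k.mean(0),np.linalg.norm(k[0]-k[1]),np.linalg.norm(d)/2,np.degrees(np.arctan2(d[1],d[0])))
print("bottle",a(734,184,.07),"purple",a(755,293,.07),"notes",a(238,310,.022), "pot",onz(c,102,195,.085)*1000,"disp",onz(c,442,194,.05)*1000)
R={"C":[(40,456),(231,452),(220,52),(36,58)],"S":[(272,440),(460,430),(440,32),(257,41)],"B":[(493,455),(683,450),(667,52),(480,55)]}
P={"C":[(88,557),(252,550)],"S":[(289,540),(452,533)],"B":[(478,553),(645,553)]}
for n in R:
    k=np.array([b(*t,.18) for t in R[n]]);f=(k[0]+k[1])/2;r=(k[2]+k[3])/2;d=r-f;th=np.arctan2(d[1],d[0])
    w=k[0]-k[1];e=np.array([np.cos(th),np.sin(th)]);o=f+90*e
    print(n,"origin",o,"yaw",np.degrees(th),"yaw from front",np.degrees(np.arctan2(-w[0],w[1])),"len",np.linalg.norm(d),"wid",np.linalg.norm(w),"plate front mid",(b(*P[n][0],.012)+b(*P[n][1],.012))/2,"pred",o-125*e,"w",np.linalg.norm(b(*P[n][0],.012)-b(*P[n][1],.012)))
p,q=b(153,227,.072),b(155,340,.072);print("stockC",(p+q)/2,np.linalg.norm(p-q))
k=np.array([b(*t,.054) for t in[(320,262),(396,262),(400,377),(322,380)]]);print("stockS",k.mean(0),k)
print("stockB",[b(*t,.082) for t in[(563,268),(565,338),(565,406)]])
E
```

```text
cart [468.66200464 287.29938531] 75.53129032037724 -18.772541960159575
box [480.81892891 -13.39269331] 50.74816852785149 78.5680373664721 7.110719030326143
bottle [ 468.62379794 -299.78314358] purple [ 372.51867008 -315.33676457] notes [356.32165895 147.69554704] pot [601.03859679 372.09152322] disp [ 605.1805899  -397.30946888]
C origin [729.83424432 125.88179447] yaw 1.631119604709773 yaw from front 1.0103054543542223 len 244.2730266131442 wid 112.34547661502361 plate front mid [602.40566261 119.96267111] pred [604.88489404 122.32372418] w 110.89144094696985
S origin [740.66870851  -8.84314232] yaw 2.2441014055208024 yaw from front 2.8860012030100988 len 244.71549059105072 wid 110.95443129931347 plate front mid [613.4973877  -15.63868057] pred [615.76457442 -13.73776044] w 110.45218161180901
B origin [ 729.78790348 -141.39770201] yaw 1.0468974221199954 yaw from front 1.3208637497889053 len 244.4093711745662 wid 111.99975800843501 plate front mid [ 601.75020589 -144.78216061] pred [ 604.80876908 -143.68155079] w 113.0000084246221
stockC [772.95373016 125.63556759] 75.82612497397392
stockS [752.55311118  -8.73262644] [[792.13469216  17.40080372]
 [791.96585931 -33.16408949]
 [713.97520569 -35.34788365]
 [712.13668757  16.18066366]]
stockB [array([ 779.45895812, -141.10077939]), array([ 732.98752716, -141.64918147]), array([ 688.23390135, -140.92532358])]
```

jog_arm([
  [5, 5.6, 0],
  [10, 11.2, 0],
  [15, 16.8, 0],
  [20, 22.4, 0],
  [24, 26.9, 0],
  [25.7, 28.8, 0],
  [25.7, 28.8, -2],
  [25.7, 28.8, -2],
], turn=[-6, -12, -18.6, -18.6, -18.6, -18.6, -18.6, -18.6], grip=[0, 0, 0, 0, 0, 0, 0, 0])

```text
time_s: 1.2
position: [0.4686, -0.298, 0.2013]
tcp_rot: [[1.0, 0.024, -0.003], [0.024, -1.0, 0.003], [-0.003, -0.003, -1.0]]
force: [-0.9, 0.1, 0.1]
opening: 1.001
grasp_force: 0.0
```

```bash
python3 - <<'E'
from h import *
c=capture("scene");w=capture("wrist");t=capture("top")
im=np.hstack([c["color"],w["color"]]);im=cv2.resize(im,(800,300))
s2=np.hstack([cv2.resize(c["color"][20:220,180:446],(400,300)),cv2.resize(t["color"],(400,300))])
cv2.imwrite("pics/m1.png",np.vstack([im,s2]))
s=read_state();print(s["time_s"],s["position"],np.round(s["tcp_rot"],3).tolist(),np.round(s["joint_positions"],1))
E
```

```text
1.35 [ 0.46860973 -0.30098847  0.20294957] [[1.0, 0.02, 0.0], [0.02, -1.0, -0.001], [0.0, 0.001, -1.0]] [-44.2  26.4  93.2  -0.   60.4  44.7]
```

View pics/m1.png

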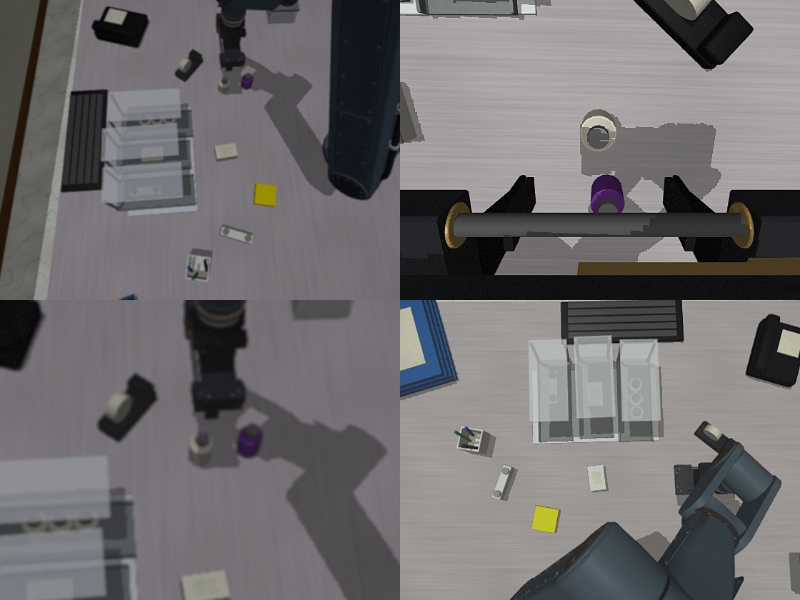

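The wrist view shows the jaw carriage wide along the closing axis with the bottle straight ahead, and the scene view shows the gripper in x-profile. Because the roof limits how far the hand goes in, I need the gripper's profile against height.

```bash
python3 - <<'E'
from h import *
c=capture("scene");s=read_state();p=s["position"]
w=capture("wrist");T=np.array(w["camera_from_world"]);print("wristcam pos rel TCP",-T[:3,:3].T@T[:3,3]-p,"axis",-T[2,:3], w["fovy"])
x0,y0,x1,y1=280,0,400,130;k=6;im=cv2.resize(c["color"][y0:y1,x0:x1],None,fx=k,fy=k,interpolation=cv2.INTER_CUBIC)
im=cv2.convertScaleAbs(im,alpha=1.8)
for z in(0,.07,.158,.2,.25):
  for dx in(-.0375,.0375):
    a=[(int((u-x0)*k),int((v-y0)*k)) for u,v in(pix(c,p+[dx,-.095,z]),pix(c,p+[dx,.095,z]))]
    cv2.line(im,a[0],a[1],(0,0,255) if z!=.158 else (0,255,0),1)
    cv2.putText(im,str(z),a[1],0,.5,(255,255,0),1)
cv2.imwrite("pics/g.png",im[:600])
E
```

```text
wristcam pos rel TCP [0.08148977 0.00148972 0.16214615] axis [-0.29292316 -0.00671988 -0.95611237] 59.09058038123147
```

View pics/g.png

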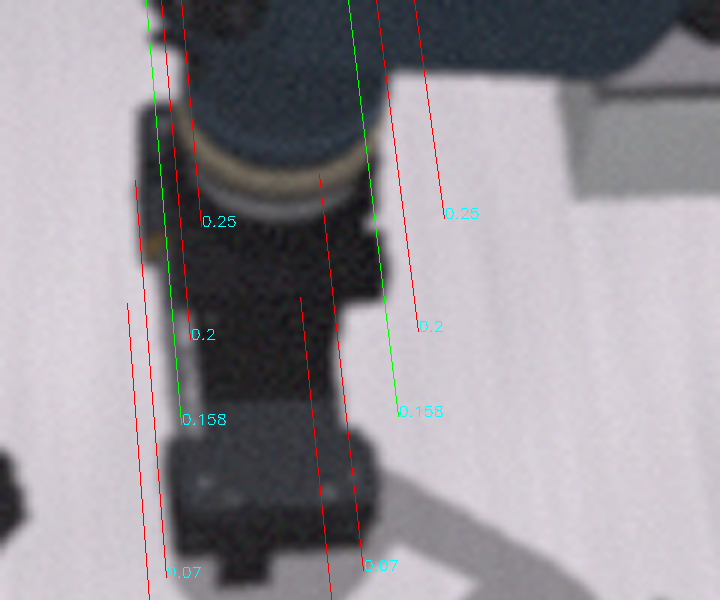

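The near end block spans 75 mm in x, a neck appears above it, and the camera sits on the tool's +x side. The roof is only 3-4 mm thick near 0.18 m, so the jaw block may fit below it. I'll turn the tool a quarter turn to see the broad profile.

jog_arm([
  [0, 0, 0],
  [0, 0, 0],
  [0, 0, 0],
  [0, 0, 0],
  [0, 0, 0],
  [0, 0, 0],
  [0, 0, 0],
  [0, 0, 0],
  [0, 0, 0],
  [0, 0, 0],
], turn=[10, 20, 30, 40, 50, 60, 70, 80, 90, 90], grip=[0, 0, 0, 0, 0, 0, 0, 0, 0, 0])

```text
time_s: 2.7
position: [0.4686, -0.301, 0.2031]
tcp_rot: [[-0.017, 1.0, 0.001], [1.0, 0.017, -0.001], [-0.001, 0.001, -1.0]]
force: [-0.6, 0.2, -0.2]
opening: 0.999
grasp_force: 0.0
```

```bash
python3 - <<'E'
from h import *
c=capture("scene");s=read_state();p=s["position"];print(p,np.round(s["tcp_rot"],3).tolist())
x0,y0,x1,y1=265,0,405,105;k=5.7;im=cv2.resize(c["color"][y0:y1,x0:x1],None,fx=k,fy=k,interpolation=cv2.INTER_CUBIC)
im=cv2.convertScaleAbs(im,alpha=2.2)
for z in(0,.05,.07,.1,.12,.15,.17,.2):
    a=[(int((u-x0)*k),int((v-y0)*k)) for u,v in(pix(c,p+[-.095,.0375,z]),pix(c,p+[.095,.0375,z]))]
    cv2.line(im,a[0],a[1],(0,0,255),1);cv2.putText(im,str(z),a[0],0,.45,(255,0,0),1)
cv2.imwrite("pics/g2.png",im[:600])
E
```

```text
[ 0.46859127 -0.30086108  0.20296933] [[-0.017, 1.0, 0.001], [1.0, 0.017, -0.001], [-0.001, 0.001, -1.0]]
```

View pics/g2.png

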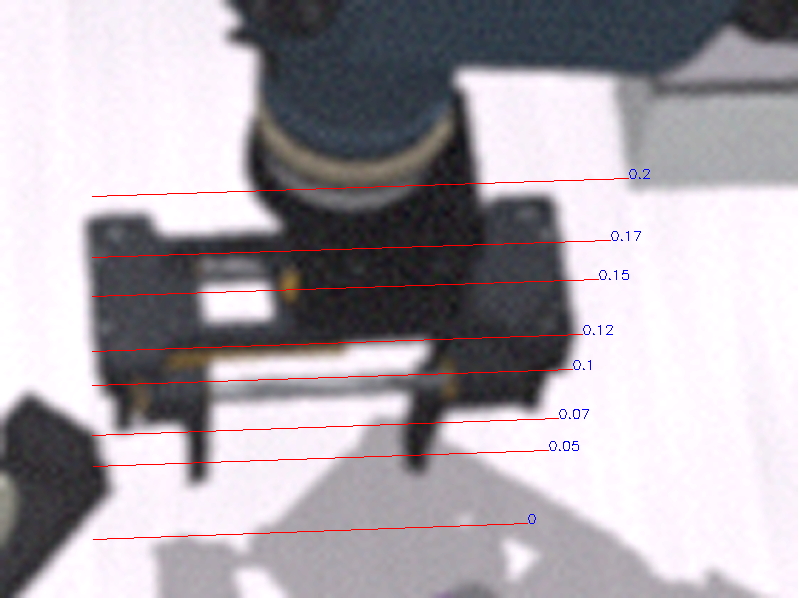

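The broad profile shows low end blocks (about 0.07-0.11 m above TCP) that fit under the roof, with only a central column above. So I can place each item at the mouth with the jaws across, turn the tool a quarter turn, and push with the back of the open front finger. The bottle comes first, gripped with the camera facing backwards.

jog_arm([
  [0, 0, -1],
  [0, 0, -2],
  [0, 0, -3],
  [-0.6, 0, -4],
  [-0.6, 0, -5],
  [-0.6, 0, -6],
  [-0.6, 0, -7],
  [-0.6, 0, -8],
  [-0.6, 0, -9],
  [-0.6, 0, -13],
  [-0.6, 0, -16.5],
  [-0.6, 0, -17.5],
], turn=[10, 20, 30, 40, 50, 60, 70, 80, 90, 90, 90, 90], grip=[0, 0, 0, 0, 0, 0, 0, 0, 0, 0, 0, 0])

```text
time_s: 4.25
position: [0.4618, -0.2995, 0.0259]
tcp_rot: [[-1.0, -0.018, -0.003], [-0.018, 1.0, 0.003], [0.002, 0.003, -1.0]]
force: [0.6, 0.8, 0.2]
opening: 0.994
grasp_force: 0.0
```

jog_arm([
  [0, 0, 0],
  [0, 0, 0],
  [0, 0, 0],
  [0, 0, 0],
  [0, 0, 0],
  [0, 0, 0],
], turn=[0, 0, 0, 0, 0, 0], grip=[1, 1, 1, 1, 1, 1])

```text
time_s: 5.0
position: [0.463, -0.2999, 0.028]
tcp_rot: [[-1.0, -0.021, 0.0], [-0.021, 1.0, -0.0], [-0.0, -0.0, -1.0]]
force: [0.0, 0.8, 4.1]
opening: 0.518
grasp_force: 30.0
```

jog_arm([
  [0, 0, 3],
  [0, 3, 5],
  [3, 8, 5],
  [6, 12.5, 5],
  [9, 15, 5],
  [10.2, 15.4, 4],
  [10.2, 15.4, 1.4],
  [10.2, 15.4, 1.4],
], turn=[0, 0, 0, 0, 0, 0, 0, 0], grip=[1, 1, 1, 1, 1, 1, 1, 1])

```text
time_s: 6.0
position: [0.5625, -0.1457, 0.0392]
tcp_rot: [[-1.0, -0.021, -0.006], [-0.021, 1.0, 0.002], [0.006, 0.002, -1.0]]
force: [-0.8, -0.3, -0.7]
opening: 0.525
grasp_force: 30.0
```

```bash
python3 - <<'E'
from h import *
c=capture("scene");t=capture("top");s=read_state();p=s["position"];print(p,s["opening"],s["force"])
u,v=map(int,pix(c,p+[0.03,0,.1]));a=c["color"][max(v-60,0):v+75,u-90:u+90]
u,v=map(int,pix(t,p+[0.03,0,.05]));b=t["color"][v-60:v+75,u-90:u+90]
im=np.hstack([cv2.resize(a,(400,300)),cv2.resize(b,(400,300))]);im=cv2.resize(im,(800,600)) if 0 else cv2.convertScaleAbs(im,alpha=1.6)
cv2.imwrite("pics/b1.png",im);print(u,v)
E
```

```text
[ 0.56408749 -0.14660214  0.04109719] 0.5191296812050614 [ 0.44316278 -0.07214427 -0.98038222]
335 196
```

View pics/b1.png

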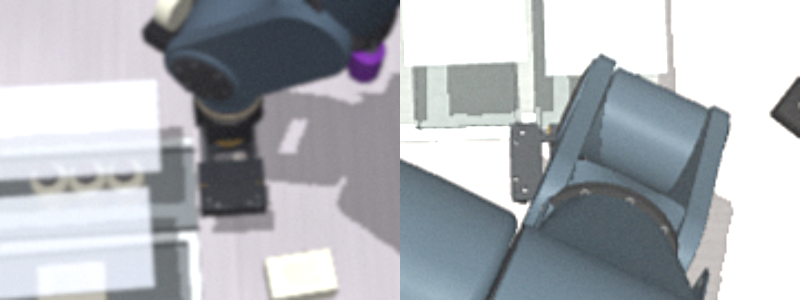

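```bash
python3 - <<'E'
from h import *
c=capture("scene");p=read_state()["position"];g=cv2.cvtColor(c["color"],cv2.COLOR_BGR2GRAY)
u0,v0=map(int,pix(c,p+[0,0,.1]));print(u0,v0)
for v in range(v0-30,v0+45,2):
    r=np.where(g[v,u0-40:u0+40]<62)[0]
    print(v,u0-40+r.min() if len(r) else None,u0-40+r.max() if len(r) else None,g[v,u0-22:u0+24:2])
for z in(.07,.11,.13,.14,.15,.16,.2):
    print(z,[tuple(np.round(pix(c,p+[x,y,z]),1)) for x,y in((0,.095),(0,.04),(0.025,.04),(.0375,.04),(0.025,0),(.0375,0))])
for y in(-.056,0,.056): print("roof",np.round(pix(c,[.6398+.0012*-y*17,-.1435+y,.18]),1))
E
```

```text
283 148
118 257 322 [41 34 32 33 32 31 30 34 36 46 52 48 41 39 38 38 36 40 36 38 38 37 41]
120 258 322 [31 34 34 33 31 31 32 30 32 36 41 51 45 40 38 40 39 38 40 38 37 38 35]
122 260 322 [31 29 30 34 30 32 32 29 34 38 34 40 49 41 39 39 37 38 37 37 37 36 37]
124 262 318 [62 34 35 35 30 30 29 31 30 32 30 30 39 45 40 42 37 38 39 36 38 36 37]
126 264 310 [119  79  39  30  31  29  32  28  32  29  29  29  36  42  39  37  40  37
  37  38  39  35  40]
128 267 304 [137 127  87  51  30  32  29  31  30  29  35  33  34  39  37  37  39  39
  38  38  45  51  62]
130 268 299 [136 133 131  92  40  31  31  35  30  29  29  27  37  35  39  39  40  38
  42  60  82  88  90]
132 268 298 [133 135 131  86  55  46  39  37  32  33  32  34  37  35  38  37  36  48
  49  74  94  93  92]
134 268 298 [134 135 131  97  47  66  46  40  39  37  35  37  35  39  37  39  48  61
  42  73  94  96  92]
136 268 298 [135 135 134 100  33  56  67  49  40  41  41  39  40  39  42  52  64  47
  26  75  94  94  92]
138 268 298 [136 136 134 102  29  32  54  66  62  55  47  48  50  57  64  65  47  24
  23  72  94  94  92]
140 269 298
[... 3937 characters left out ...]
at64(273.3), np.float64(153.7)), (np.float64(268.1), np.float64(153.9)), (np.float64(272.7), np.float64(138.8)), (np.float64(267.5), np.float64(139.0))]
0.16 [(np.float64(284.9), np.float64(172.5)), (np.float64(283.8), np.float64(151.3)), (np.float64(273.2), np.float64(151.7)), (np.float64(267.9), np.float64(151.9)), (np.float64(272.6), np.float64(136.7)), (np.float64(267.4), np.float64(136.9))]
0.2 [(np.float64(285.1), np.float64(164.9)), (np.float64(283.9), np.float64(142.9)), (np.float64(272.9), np.float64(143.3)), (np.float64(267.3), np.float64(143.6)), (np.float64(272.2), np.float64(127.9)), (np.float64(266.8), np.float64(128.1))]
roof [251.3 123.2]
roof [252.2 143.2]
roof [253.2 164. ]
```

The bottle is held and the end block is low. The flange cylinder (about ±37 mm) seems to start around 0.12 m above TCP and would meet the roof edge at this grip height. I'll set the bottle down and regrip it higher, on its cap, so that the narrower neck is level with the roof.

jog_arm([
  [-4, 0, 0],
  [-4, 0, -0.7],
  [-4, 0, -1.3],
  [-4, 0, -1.4],
  [-4, 0, -1.4],
  [-4, 0, -1.4],
  [-4, 0, 0],
  [-4, 0, 1],
  [-4, 0, 1],
  [-4, 0, 1],
], turn=[0, 0, 0, 0, 0, 0, 0, 0, 0, 0], grip=[1, 1, 1, 1, 0.3, 0.3, 0.3, 0.3, 1, 1])

```text
time_s: 7.4
position: [0.5249, -0.146, 0.0518]
tcp_rot: [[-1.0, -0.021, 0.0], [-0.021, 1.0, -0.0], [-0.0, -0.0, -1.0]]
force: [0.1, -0.3, -0.1]
opening: 0.556
grasp_force: 0.0
```

jog_arm([
  [0, 0, 0],
  [0, 0, 0],
  [0, 0, 0],
  [0, 0, 0],
], turn=[0, 0, 0, 0], grip=[1, 1, 1, 1])

```text
time_s: 7.9
position: [0.5253, -0.146, 0.054]
tcp_rot: [[-1.0, -0.021, 0.002], [-0.021, 1.0, -0.001], [-0.002, -0.001, -1.0]]
force: [-3.7, 1.9, 19.5]
opening: 0.297
grasp_force: 25.6
```

jog_arm([
  [0, 0, 1],
  [2, 0, 2],
  [3.9, 0, 2],
  [3.9, 0, 1.4],
  [3.9, 0, 1.4],
], turn=[0, 0, 0, 0, 0], grip=[1, 1, 1, 1, 1])

```text
time_s: 8.52
position: [0.5618, -0.1452, 0.0642]
tcp_rot: [[-1.0, -0.021, -0.004], [-0.021, 1.0, 0.002], [0.004, 0.002, -1.0]]
force: [-0.2, -0.6, -0.6]
opening: 0.294
grasp_force: 32.8
```

```bash
python3 - <<'E'
from h import *
c=capture("scene");s=read_state();p=s["position"];print(p,s["opening"],s["force"],s["grasp_force"])
u,v=map(int,pix(c,p+[0.0,0,.02]))
im=cv2.resize(c["color"][v-60:v+60,u-80:u+80],(800,600),interpolation=cv2.INTER_CUBIC);cv2.imwrite("pics/b2.png",cv2.convertScaleAbs(im,alpha=1.5))
print(u,v,[(np.round((np.array(pix(c,p+[d,.0,-.02]))-[u-80,v-60])*5)) for d in(0.006,.029,-.017)])
E
```

```text
[ 0.56189873 -0.14530392  0.06442754] 0.28777410682421295 [ 0.31254281  0.33250283 -1.4570096 ] 32.79843049182091
283 159 [array([394., 334.]), array([352., 335.]), array([435., 332.])]
```

View pics/b2.png

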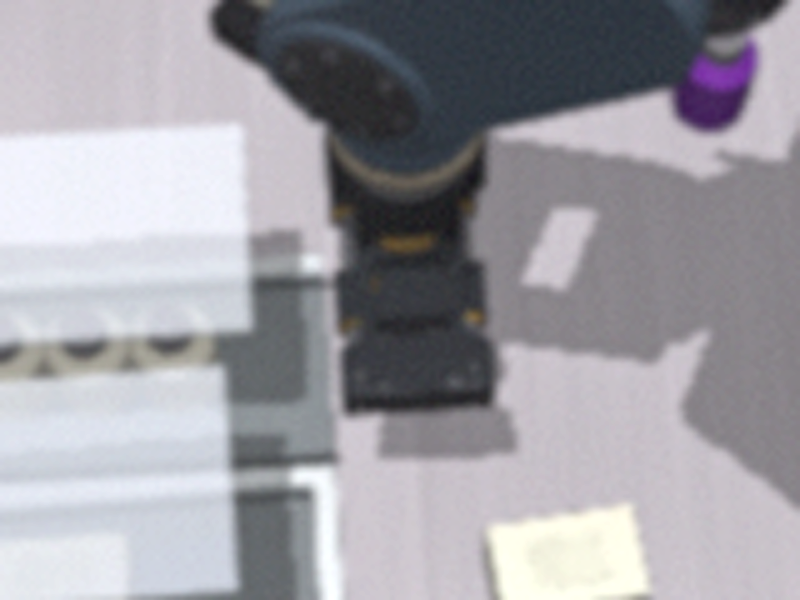

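jog_arm([
  [0, 0, 0.6],
  [1, 0, 0.6],
  [2, 0, 0.6],
  [2.6, 0, 0.6],
  [2.9, 0.1, 0.6],
  [3.1, 0.1, 0.6],
  [3.3, 0.1, 0.6],
  [3.4, 0.1, 0.6],
  [3.4, 0.1, 0.6],
], turn=[0, 0, 0, 0, 0, 0, 0, 0, 0], grip=[1, 1, 1, 1, 1, 1, 1, 1, 1])

```text
time_s: 9.7
position: [0.5978, -0.145, 0.0716]
tcp_rot: [[-1.0, -0.021, -0.0], [-0.021, 1.0, 0.0], [0.0, 0.0, -1.0]]
force: [-0.4, 0.3, -0.8]
opening: 0.291
grasp_force: 32.8
```

jog_arm([
  [0.1, 0, 0],
  [0.2, 0, 0],
  [0.3, 0, 0],
  [0.4, 0, 0],
  [0.5, 0, 0],
  [0.6, 0, 0],
  [0.6, 0, 0],
], turn=[0, 0, 0, 0, 0, 0, 0], grip=[1, 1, 1, 1, 1, 1, 1])

```text
time_s: 10.58
position: [0.6039, -0.145, 0.0715]
tcp_rot: [[-1.0, -0.021, 0.0], [-0.021, 1.0, -0.0], [-0.0, -0.0, -1.0]]
force: [1.0, 0.3, -1.4]
opening: 0.287
grasp_force: 32.8
```

jog_arm([
  [0.1, 0, 0],
  [0.2, 0, 0],
  [0.3, 0, 0],
  [0.4, 0, 0],
  [0.5, 0, 0],
  [0.6, 0, 0],
  [0.6, 0, 0],
], turn=[0, 0, 0, 0, 0, 0, 0], grip=[1, 1, 1, 1, 1, 1, 1])

```text
time_s: 11.45
position: [0.61, -0.145, 0.0716]
tcp_rot: [[-1.0, -0.021, 0.0], [-0.021, 1.0, -0.0], [-0.0, -0.0, -1.0]]
force: [-0.7, 0.5, -0.9]
opening: 0.292
grasp_force: 32.8
```

jog_arm([
  [0.1, 0, -0.1],
  [0.2, 0, -0.2],
  [0.2, 0, -0.3],
  [0.2, 0, -0.4],
  [0.2, 0, -0.5],
  [0.2, 0, -0.5],
], turn=[0, 0, 0, 0, 0, 0], grip=[1, 1, 1, 1, 1, 1])

```text
time_s: 12.2
position: [0.612, -0.145, 0.0667]
tcp_rot: [[-1.0, -0.021, 0.0], [-0.021, 1.0, -0.0], [-0.0, -0.0, -1.0]]
force: [-0.8, 0.4, 0.4]
opening: 0.291
grasp_force: 32.9
```

jog_arm([
  [0, 0, -0.05],
  [0, 0, -0.1],
  [0, 0, -0.1],
], turn=[0, 0, 0], grip=[1, 1, 1])

```text
time_s: 12.58
position: [0.6122, -0.145, 0.0666]
tcp_rot: [[-1.0, -0.021, 0.001], [-0.021, 1.0, -0.0], [-0.001, -0.0, -1.0]]
force: [-1.4, 0.5, 5.6]
opening: 0.291
grasp_force: 33.6
```

jog_arm([
  [0, 0, 0],
  [0, 0, 0.1],
  [0, 0, 0.1],
  [-3, 0, 0.2],
  [-7, 0, 0.2],
  [-10.2, 0, 0.2],
  [-10.2, 0, 0.2],
  [-10.2, 0, 0],
  [-10.2, 0, 0],
  [-10.2, 0, 0],
  [-10.2, 0, 0],
  [-10.2, 0, 0],
], turn=[0, 0, 0, 0, 0, -10, -20, -30, -40, -50, -60, -70], grip=[0.4, 0.4, 0.4, 0.4, 0.2, 0, 0, 0, 0, 0, 0, 0])

```text
time_s: 14.08
position: [0.5098, -0.145, 0.0653]
tcp_rot: [[-0.356, 0.934, -0.0], [0.934, 0.356, 0.0], [0.0, -0.0, -1.0]]
force: [-0.1, 0.5, 0.3]
opening: 1.005
grasp_force: 0.0
```

jog_arm([
  [0, 0, -1],
  [0, 0, -2],
  [0, 0, -3.1],
  [0, 0, -3.1],
], turn=[-10, -20, -20, -20], grip=[0, 0, 0, 0])

```text
time_s: 14.58
position: [0.5092, -0.1447, 0.0336]
tcp_rot: [[-0.024, 1.0, -0.002], [1.0, 0.024, 0.001], [0.001, -0.002, -1.0]]
force: [0.3, -0.4, -0.2]
opening: 1.001
grasp_force: 0.0
```

```bash
python3 - <<'E'
from h import *
s=read_state();p=s["position"];print(s["time_s"],p,np.round(s["tcp_rot"],3).tolist(),s["force"],s["opening"],np.round(s["joint_positions"],0))
t=capture("scene");w=t["color"];im=w
u,v=map(int,pix(t,[.616,-.145,.05]))
cv2.imwrite("pics/b3.png",cv2.convertScaleAbs(cv2.resize(w[v-60:v+60,u-80:u+80],(800,600),interpolation=cv2.INTER_CUBIC),alpha=1.4));print([(np.array(pix(t,[.6165,-.145,z]))-[u-80,v-60])*5 for z in (.062,.082)])
E
```

```text
14.575 [ 0.50920388 -0.14466982  0.0335735 ] [[-0.024, 1.0, -0.002], [1.0, 0.024, 0.001], [0.001, -0.002, -1.0]] [ 0.3058061  -0.4035551  -0.21356263] 1.0013306044362316 [-28.  40. 104.  -0.  36. -29.]
[array([399.23778933, 293.52855033]), array([397.63717486, 276.93942538])]
```

View pics/b3.png

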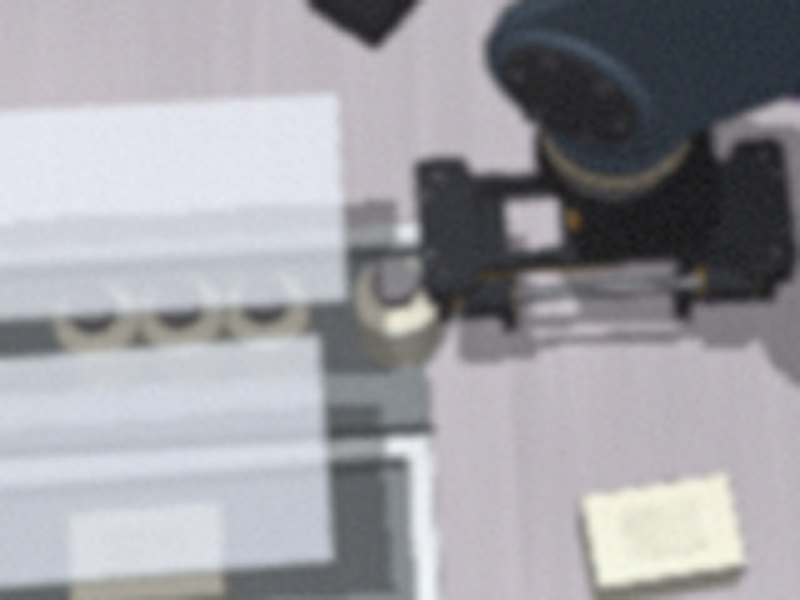

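The bottle stands upright on the plate at (400,290), just in front of the open finger. I'll push it gently along the bay's axis.

jog_arm([
  [1, 0, 0],
  [2, 0, 0],
  [2.4, 0.05, 0],
  [2.8, 0.05, 0],
  [3.2, 0.05, 0],
  [3.6, 0.05, 0],
  [4, 0.05, 0],
  [4.4, 0.1, 0],
  [4.8, 0.1, 0],
  [4.8, 0.1, 0],
], turn=[0, 0, 0, 0, 0, 0, 0, 0, 0, 0], grip=[0, 0, 0, 0, 0, 0, 0, 0, 0, 0])

```text
time_s: 15.88
position: [0.5584, -0.1441, 0.0346]
tcp_rot: [[-0.021, 1.0, 0.001], [1.0, 0.021, -0.0], [-0.0, 0.001, -1.0]]
force: [0.4, -0.1, -0.3]
opening: 0.999
grasp_force: 0.0
```

jog_arm([
  [0.15, 0, 0],
  [0.3, 0, 0],
  [0.45, 0, 0],
  [0.6, 0, 0],
  [0.75, 0, 0],
  [0.75, 0, 0],
], turn=[0, 0, 0, 0, 0, 0], grip=[0, 0, 0, 0, 0, 0])

```text
time_s: 16.62
position: [0.5656, -0.144, 0.0345]
tcp_rot: [[-0.021, 1.0, 0.0], [1.0, 0.021, -0.0], [-0.0, 0.0, -1.0]]
force: [-0.1, -0.2, -0.4]
opening: 1.002
grasp_force: 0.2
```

jog_arm([
  [0.15, 0, 0],
  [0.3, 0, 0],
  [0.45, 0, 0],
  [0.6, 0, 0],
  [0.6, 0, 0],
], turn=[0, 0, 0, 0, 0], grip=[0, 0, 0, 0, 0])

```text
time_s: 17.25
position: [0.5713, -0.1439, 0.0344]
tcp_rot: [[-0.021, 1.0, -0.0], [1.0, 0.021, 0.0], [0.0, -0.0, -1.0]]
force: [-4.1, 0.4, 2.5]
opening: 1.003
grasp_force: 2.2
```

jog_arm([
  [0.15, 0, 0],
  [0.3, 0, 0],
  [0.45, 0, 0],
  [0.6, 0, 0],
  [0.6, 0, 0],
], turn=[0, 0, 0, 0, 0], grip=[0, 0, 0, 0, 0])

```text
time_s: 17.88
position: [0.5767, -0.1439, 0.0345]
tcp_rot: [[-0.021, 1.0, -0.002], [1.0, 0.021, 0.0], [0.0, -0.002, -1.0]]
force: [-5.9, -0.2, 2.5]
opening: 1.002
grasp_force: 3.1
```

jog_arm([
  [0.1, 0, 0],
  [0.2, 0, 0],
  [0.2, 0, 0],
], turn=[0, 0, 0], grip=[0, 0, 0])

```text
time_s: 18.25
position: [0.5768, -0.1436, 0.0346]
tcp_rot: [[-0.022, 1.0, -0.005], [1.0, 0.022, 0.001], [0.001, -0.005, -1.0]]
force: [-9.4, -0.9, 5.5]
opening: 1.001
grasp_force: 5.4
```

jog_arm([
  [0.1, 0, 0],
  [0.2, 0, 0],
  [0.2, 0, 0],
], turn=[0, 0, 0], grip=[0, 0, 0])

```text
time_s: 18.62
position: [0.5769, -0.1434, 0.0347]
tcp_rot: [[-0.022, 1.0, -0.009], [1.0, 0.022, 0.002], [0.002, -0.009, -1.0]]
force: [-13.5, -2.4, 9.2]
opening: 0.999
grasp_force: 7.9
```

```bash
cat > chk.py <<'E'
from h import *
def shift(u,v,z,h=12,w=14):
    a=cv2.imread("pics/top0.png");c=capture("top");b=c["color"];t=a[v-h:v+h,u-w:u+w]
    s=b[v-h-14:v+h+6,u-w-4:u+w+4]
    k=4;S=cv2.resize(s,None,fx=k,fy=k,interpolation=cv2.INTER_CUBIC);T=cv2.resize(t,None,fx=k,fy=k,interpolation=cv2.INTER_CUBIC)
    m=cv2.matchTemplate(S,T,cv2.TM_CCOEFF_NORMED);_,q,_,l=cv2.minMaxLoc(m);du=l[0]/k-4;dv=l[1]/k-14
    return q,du,dv,(onz(c,u+du,v+dv,z)-onz(c,u,v,z))*1000
E
python3 - <<'E'
from chk import *
for u,v in((331,117),(331,137),(331,156)): print("B",shift(u,v,.082,10))
for n,(u,v,z) in {"C":(214,121,.072),"S":(273,132,.054)}.items(): print(n,shift(u,v,z,22))
E
```

```text
B (0.9528751969337463, 0.0, -4.25, array([ 9.92477935, -0.15961948]))
B (0.9513425827026367, 0.0, -4.25, array([ 9.83851196, -0.15823205]))
B (0.22431401908397675, -2.75, 6.0, array([-13.72268627,   6.41553466]))
C (0.9775202870368958, 0.0, 0.0, array([0., 0.]))
S (0.9768139123916626, 0.0, 0.0, array([0., 0.]))
```

jog_arm([
  [0.1, 0, 0],
  [0.2, 0, 0],
  [0.3, 0, 0],
  [0.3, 0, 0],
], turn=[0, 0, 0, 0], grip=[0, 0, 0, 0])

```text
time_s: 19.38
position: [0.577, -0.1432, 0.0349]
tcp_rot: [[-0.022, 1.0, -0.015], [1.0, 0.022, 0.003], [0.003, -0.015, -1.0]]
force: [-21.0, -3.4, 15.2]
opening: 0.995
grasp_force: 11.6
```

```bash
python3 - <<'E'
from chk import *
for u,v in((331,117),(331,137)): print("B",shift(u,v,.082,10))
a=cv2.imread("pics/top0.png").astype(float).mean(2);b=capture("top")["color"].astype(float).mean(2)
print(a[100:175,331].round().astype(int).tolist());print(b[100:175,331].round().astype(int).tolist())
E
```

```text
B (0.9553642868995667, 0.0, -4.25, array([ 9.92477935, -0.15961948]))
B (0.9498097896575928, 0.0, -4.25, array([ 9.83851196, -0.15823205]))
[144, 143, 143, 142, 142, 144, 142, 143, 143, 148, 151, 145, 139, 142, 143, 141, 143, 140, 142, 144, 144, 139, 133, 150, 156, 155, 152, 157, 152, 152, 149, 144, 142, 140, 143, 144, 142, 143, 142, 140, 142, 134, 140, 153, 152, 154, 156, 151, 152, 154, 145, 142, 143, 143, 143, 141, 142, 143, 141, 141, 146, 138, 142, 150, 155, 154, 155, 151, 147, 111, 78, 76, 78, 76, 77]
[181, 180, 179, 179, 178, 191, 189, 181, 179, 180, 180, 180, 180, 181, 178, 179, 182, 167, 174, 191, 196, 194, 199, 195, 195, 194, 186, 180, 179, 179, 178, 182, 181, 181, 181, 181, 180, 169, 183, 193, 197, 193, 197, 191, 193, 189, 181, 178, 179, 180, 184, 169, 135, 96, 78, 76, 83, 80, 81, 84, 81, 79, 77, 80, 84, 81, 79, 81, 80, 81, 81, 82, 84, 81, 79]
```

```bash
python3 - <<'E'
from chk import *
s=read_state();print(s["force"],s["moment"],s["position"])
a=cv2.imread("pics/top0.png");b=capture("top")["color"]
g=lambda i:cv2.cvtColor(i,cv2.COLOR_BGR2GRAY).astype(np.float32)[98:150,316:346]
A,B=g(a),g(b)
for d in np.arange(3,6.6,.25):
    M=np.float32([[1,0,0],[0,1,-d]]);W=cv2.warpAffine(A,M,(30,52),flags=cv2.INTER_CUBIC)
    x,y=W[8:40,4:26].ravel(),B[8:40,4:26].ravel();print(d,round(np.corrcoef(x,y)[0,1],3),end="; ")
E
```

```text
[-20.83615795  -3.52315228  15.38134449] [-0.53568797  2.25000852 -0.18682322] [ 0.57695843 -0.14323411  0.03490046]
3.0 0.679; 3.25 0.769; 3.5 0.842; 3.75 0.895; 4.0 0.933; 4.25 0.955; 4.5 0.95; 4.75 0.915; 5.0 0.855; 5.25 0.786; 5.5 0.718; 5.75 0.641; 6.0 0.55; 6.25 0.473; 6.5 0.426;
```

The bottle's stock is at a rigid stop: the force rose from 6 to 21 N with no motion. Next is the slide box, gripped near its rear end.

jog_arm([
  [-3, 0, 0],
  [-8, 0, 0],
  [-12, 1, 2],
  [-13.1, 4, 5],
  [-13.1, 7, 7],
  [-13.1, 10, 7],
  [-13.1, 12.7, 7],
  [-13.1, 12.7, 7],
  [-13.1, 12.7, 7],
  [-13.1, 12.7, 7],
  [-13.1, 12.7, 7],
  [-13.1, 12.7, 7],
], turn=[0, 0, 10, 20, 30, 40, 50, 60, 70, 80, 90, 95.9], grip=[0, 0, 0, 0, 0, 0, 0, 0, 0, 0, 0, 0])

```text
time_s: 21.08
position: [0.4562, -0.0174, 0.105]
tcp_rot: [[-0.992, -0.127, 0.006], [-0.127, 0.992, -0.001], [-0.006, -0.002, -1.0]]
force: [-0.3, -0.1, -0.8]
opening: 1.003
grasp_force: 0.0
```

```bash
python3 - <<'E'
from chk import *
s=read_state();print(s["time_s"],s["position"],np.round(s["tcp_rot"],3).tolist())
for u,v in((331,117),(331,137)): print("B",shift(u,v,.082,10))
a=capture("scene");
# bottle silhouettes in scene: bright cap/body near expected
for x in(.655,.659,.663): print(np.round(pix(a,[x,-.143,.082]),1))
c=capture("top");print(c["color"][130:165,331].mean(1).round().astype(int).tolist())
w=capture("wrist");g=w["color"];m=((g.min(2)>150)).astype(np.uint8);n,l,st,ce=cv2.connectedComponentsWithStats(m)
for i in range(1,n):
    if st[i,4]>300: print(st[i],ce[i],onz(w,*ce[i],.042))
E
```

```text
21.075 [ 0.45620745 -0.01736152  0.10499235] [[-0.992, -0.127, 0.006], [-0.127, 0.992, -0.001], [-0.006, -0.002, -1.0]]
B (0.9533220529556274, 0.0, -4.25, array([ 9.92477935, -0.15961948]))
B (0.9463136792182922, -0.25, -4.25, array([9.84045633, 0.40849945]))
[249.1 161.6]
[247.6 161.7]
[246.1 161.8]
[159, 159, 160, 160, 159, 162, 160, 150, 162, 171, 173, 170, 174, 162, 166, 171, 162, 159, 157, 161, 158, 159, 159, 162, 162, 161, 160, 149, 164, 173, 172, 172, 174, 169, 171]
[    0     0   246   297 29774] [ 83.11788809 182.03029489] [ 0.44436777 -0.14168616]
[  245     0   315   298 64391] [404.28803715 144.19400227] [0.39681629 0.05184884]
[ 122   17   76   59 2078] [159.64100096  45.43647738] [ 0.35949833 -0.09643481]
[ 250  137   40   43 1461] [269.30937714 158.4257358 ] [ 0.41541027 -0.02811636]
[260 203  44   9 321] [282.42367601 206.34267913] [ 0.44493149 -0.01630734]
[ 152  332  264   35 7497] [290.76590636 348.0080032 ] [0.55075347 0.00312395]
[ 179  362   71   23 1019] [209.22669284 371.57998037] [ 0.57875714 -0.05397376]
```

jog_arm([
  [0, 0, 0],
  [0, 0, -4],
  [0, 0, -8],
  [0, 0, -9.3],
  [0, 0, -9.3],
  [0, 0, -9.3],
  [0, 0, -9.3],
  [0, 0, -9.3],
  [0, 0, -9.3],
], turn=[0, 0, 0, 0, 0, 0, 0, 0, 0], grip=[0, 0, 0, 0, 0, 1, 1, 1, 1])

```text
time_s: 22.45
position: [0.4535, -0.017, 0.012]
tcp_rot: [[-0.992, -0.124, 0.001], [-0.124, 0.992, -0.0], [-0.001, -0.0, -1.0]]
force: [-0.3, 0.5, 1.1]
opening: 0.631
grasp_force: 0.4
```

jog_arm([
  [0, 0, 0],
  [0, 0, 1.5],
  [2, 0, 2.8],
  [6, 0.1, 2.8],
  [10, 0.15, 2.8],
  [13, 0.15, 2.8],
  [14.5, 0.15, 2.6],
  [15, 0.15, 2.4],
  [15.2, 0.15, 2],
  [15.2, 0.15, 1.7],
  [15.2, 0.15, 1.5],
  [15.2, 0.15, 1.5],
], turn=[0, 0, 0, -4.7, -4.7, -4.7, -4.7, -4.7, -4.7, -4.7, -4.7, -4.7], grip=[1, 1, 1, 1, 1, 1, 1, 1, 1, 1, 1, 1])

```text
time_s: 23.95
position: [0.6048, -0.0154, 0.0264]
tcp_rot: [[-0.999, -0.042, -0.001], [-0.042, 0.999, 0.0], [0.001, 0.0, -1.0]]
force: [-0.3, 0.2, -1.9]
opening: 0.599
grasp_force: 29.8
```

jog_arm([
  [0, 0, -0.1],
  [0, 0, -0.2],
  [0, 0, -0.3],
  [0, 0, -0.3],
], turn=[0, 0, 0, 0], grip=[1, 1, 1, 1])

```text
time_s: 24.45
position: [0.6054, -0.0155, 0.024]
tcp_rot: [[-0.999, -0.042, 0.0], [-0.042, 0.999, -0.0], [-0.0, -0.0, -1.0]]
force: [-0.8, 0.1, 2.4]
opening: 0.599
grasp_force: 29.8
```

jog_arm([
  [0, 0, 0],
  [0, 0, 0.1],
  [0, 0, 0.2],
  [-3, 0, 0.3],
  [-7, 0, 0.8],
  [-10.5, 0, 1.3],
  [-10.5, 0, 1.3],
  [-10.5, 0, 1.3],
  [-10.5, 0, 1.3],
  [-10.5, 0, 1.3],
  [-10.5, 0, 1.3],
  [-10.5, 0, 1.3],
], turn=[0, 0, 0, 0, 0, -10, -20, -30, -40, -50, -60, -70], grip=[0.29, 0.29, 0.29, 0.29, 0.2, 0, 0, 0, 0, 0, 0, 0])

```text
time_s: 25.95
position: [0.5007, -0.0155, 0.0367]
tcp_rot: [[-0.376, 0.927, 0.001], [0.927, 0.376, -0.0], [-0.0, 0.0, -1.0]]
force: [-0.4, -0.6, 0.1]
opening: 0.998
grasp_force: 0.0
```

jog_arm([
  [0, 0, 0],
  [0, 0.1, 0],
  [0, 0.1, 0],
  [1.5, 0.1, 0],
  [2.6, 0.1, 0],
  [2.6, 0.1, 0],
], turn=[-10, -20, -20, -20, -20, -20], grip=[0, 0, 0, 0, 0, 0])

```text
time_s: 26.7
position: [0.5276, -0.0147, 0.0366]
tcp_rot: [[-0.044, 0.999, 0.002], [0.999, 0.044, -0.0], [-0.0, 0.002, -1.0]]
force: [0.7, -0.1, 0.4]
opening: 0.999
grasp_force: 0.0
```

```bash
python3 - <<'E'
from chk import *
s=read_state();print(s["time_s"],s["position"],np.round(s["tcp_rot"],3).tolist(),s["force"],s["moment"])
c=capture("scene");im=c["color"];p=s["position"]
# box top seen from scene camera: bright, warm
m=(im.min(2)>0).astype(np.uint8)
u,v=map(int,np.round(pix(c,[.634,-.014,.054])));print(u,v)
g=cv2.cvtColor(im,cv2.COLOR_BGR2GRAY);np.set_printoptions(linewidth=250);print(g[v-16:v+18:2,u-30:u+36:2])
E
```

```text
26.7 [ 0.52756488 -0.01469081  0.0366468 ] [[-0.044, 0.999, 0.002], [0.999, 0.044, -0.0], [-0.0, 0.002, -1.0]] [ 0.73036194 -0.13820867  0.44846565] [ 0.03199468 -0.05196688  0.00520549]
259 210
[[152 152 153 153 156 156 157 157 158 158 130 115 119 118 118 116  88  44  43  43  43  42  40  38  42  58 117 115 125 126  76  28  30]
 [161 160 161 160 161 159 159 157 159 155 130 102 100  93  90  89  76  44  44  43  46  44  40  39  44  48  82  92 100 102  89  50  23]
 [152 152 150 148 147 147 145 144 142 140 106  60  60  58  57  60  62  46  43  44  43  44  40  40  43  50  80  94  94  92  92  71  29]
 [141 140 141 140 141 139 142 142 143 144 115  66  68  71  73  84  83  47  45  45  45  44  42  37  43  44  76  93 101 124 128 102  43]
 [144 144 145 145 146 145 145 147 148 151 127  94  96 111 121 159 135  57  43  43  44  44  42  41  43  44  60  88  98 123 122  96  44]
 [145 146 143 146 145 144 145 154 159 162 147 120 117 119 130 171 152  72  49  44  44  44  44  43  41  43  42  54  58  64  56  49  43]
 [146 146 145 146 145 144 146 153 161 161 145 117 116 112 122 167 156  75  47  45  44  42  44  
[... 690 characters left out ...]
 87  95  99  92  95  94]
 [122 115 115 109 104  97  92  94 118 122 120 120 120 120 121 152 174 173 166 123  97  99  96  86  91  93  92  93  93 104 112 128 131]
 [ 80  73  73  73  73  72  72  78 115 118 114 110 110 106  99 102 111 112 107  96  88  82  81  88  99 109 112 111 112 129 135 139 138]
 [ 82  73  74  73  74  73  71  76  87  84  80  77  81  80  82  82  86  88  89  93  99  95  94 115 134 138 139 138 142 140 137 138 137]
 [ 75  73  75  74  79  84  84  86  87  88  89  90  92  93  94  96  97  98  97 137 166 146 133 135 139 138 137 139 141 141 136 141 137]
 [ 86  93 102 102 106 111 114 115 113 115 118 124 119 104 105 104 103 100 102 134 175 165 143 139 140 138 137 137 140 140 137 138 139]]
```

jog_arm([
  [0.5, 0, 0],
  [0.9, 0, 0],
  [1.3, 0.05, 0],
  [1.7, 0.05, 0],
  [2.1, 0.1, 0],
  [2.5, 0.1, 0],
  [2.9, 0.1, 0],
  [3.3, 0.15, 0],
  [3.7, 0.15, 0],
  [4.1, 0.15, 0],
  [4.1, 0.15, 0],
], turn=[0, 0, 0, 0, 0, 0, 0, 0, 0, 0, 0], grip=[0, 0, 0, 0, 0, 0, 0, 0, 0, 0, 0])

```text
time_s: 28.12
position: [0.5681, -0.0131, 0.0367]
tcp_rot: [[-0.042, 0.999, 0.001], [0.999, 0.042, -0.0], [-0.0, 0.001, -1.0]]
force: [-0.1, 0.3, -0.3]
opening: 1.001
grasp_force: 0.0
```

jog_arm([
  [0.2, 0, 0],
  [0.4, 0, 0],
  [0.6, 0, 0],
  [0.6, 0, 0],
], turn=[0, 0, 0, 0], grip=[0, 0, 0, 0])

```text
time_s: 28.62
position: [0.5738, -0.013, 0.0366]
tcp_rot: [[-0.042, 0.999, 0.001], [0.999, 0.042, -0.0], [-0.0, 0.001, -1.0]]
force: [0.8, 0.1, -0.7]
opening: 1.002
grasp_force: 0.0
```

jog_arm([
  [0.2, 0, 0],
  [0.4, 0, 0],
  [0.6, 0, 0],
  [0.6, 0, 0],
], turn=[0, 0, 0, 0], grip=[0, 0, 0, 0])

```text
time_s: 29.12
position: [0.5799, -0.0131, 0.0366]
tcp_rot: [[-0.042, 0.999, 0.001], [0.999, 0.042, -0.0], [-0.0, 0.001, -1.0]]
force: [-0.6, 0.4, 0.6]
opening: 0.999
grasp_force: 0.0
```

jog_arm([
  [0.2, 0, 0],
  [0.4, 0, 0],
  [0.6, 0, 0],
  [0.6, 0, 0],
], turn=[0, 0, 0, 0], grip=[0, 0, 0, 0])

```text
time_s: 29.62
position: [0.5837, -0.0127, 0.0363]
tcp_rot: [[-0.042, 0.999, -0.004], [0.999, 0.042, 0.001], [0.001, -0.003, -1.0]]
force: [-4.6, 1.1, 2.4]
opening: 0.999
grasp_force: 2.3
```

```bash
python3 - <<'E'
from chk import *
print("S",shift(273,132,.054,22),"S far half",shift(273,124,.054,12))
c=capture("top");b=c["color"];g=cv2.cvtColor(b,cv2.COLOR_BGR2GRAY);print(g[115:190,272].tolist());print(np.round(pix(c,[.648,-.013,.18]),1))
s=read_state();print(s["position"],s["force"],s["moment"])
E
```

```text
S (0.7279099822044373, 0.0, -1.25, array([ 2.96640108, -0.01104386])) S far half (0.9610968828201294, 0.0, -1.25, array([ 2.97676929, -0.01108246]))
[198, 200, 198, 197, 196, 197, 197, 197, 194, 193, 197, 196, 196, 194, 199, 195, 197, 195, 197, 194, 196, 197, 195, 197, 197, 199, 197, 196, 200, 199, 198, 195, 196, 198, 199, 198, 198, 197, 202, 172, 161, 164, 164, 166, 171, 146, 90, 69, 78, 82, 85, 84, 86, 87, 90, 89, 90, 91, 89, 93, 95, 99, 102, 106, 110, 113, 113, 111, 107, 104, 96, 94, 92, 90, 90]
[274.9 165.6]
[ 0.58446283 -0.01269682  0.03623536] [-3.7022662   0.34070358 -0.35993995] [0.09024552 0.42594667 0.01098221]
```

jog_arm([
  [0.15, 0, 0],
  [0.3, 0, 0],
  [0.45, 0, 0],
  [0.6, 0, 0],
  [0.6, 0, 0],
], turn=[0, 0, 0, 0, 0], grip=[0, 0, 0, 0, 0])

```text
time_s: 30.4
position: [0.5917, -0.013, 0.0365]
tcp_rot: [[-0.042, 0.999, 0.001], [0.999, 0.042, -0.0], [-0.0, 0.001, -1.0]]
force: [-2.6, 0.3, -0.6]
opening: 0.997
grasp_force: 1.3
```

jog_arm([
  [0.1, 0, 0],
  [0.2, 0, 0],
  [0.3, 0, 0],
  [0.3, 0, 0],
], turn=[0, 0, 0, 0], grip=[0, 0, 0, 0])

```text
time_s: 30.9
position: [0.5928, -0.0126, 0.0364]
tcp_rot: [[-0.042, 0.999, -0.003], [0.999, 0.042, 0.001], [0.001, -0.003, -1.0]]
force: [-5.4, 1.1, -0.1]
opening: 0.996
grasp_force: 2.8
```

jog_arm([
  [0.1, 0, 0],
  [0.2, 0, 0],
  [0.2, 0, 0],
], turn=[0, 0, 0], grip=[0, 0, 0])

```text
time_s: 31.28
position: [0.5928, -0.0125, 0.0365]
tcp_rot: [[-0.042, 0.999, -0.008], [0.999, 0.042, 0.001], [0.001, -0.008, -1.0]]
force: [-9.7, 1.0, 5.0]
opening: 1.001
grasp_force: 4.8
```

jog_arm([
  [0.1, 0, 0],
  [0.2, 0, 0],
  [0.2, 0, 0],
], turn=[0, 0, 0], grip=[0, 0, 0])

```text
time_s: 31.65
position: [0.5928, -0.0125, 0.0367]
tcp_rot: [[-0.043, 0.999, -0.012], [0.999, 0.043, 0.001], [0.002, -0.012, -1.0]]
force: [-14.6, 0.2, 8.4]
opening: 0.997
grasp_force: 6.8
```

```bash
python3 - <<'E'
from chk import *
print("S far half",shift(273,124,.054,12))
s=read_state();print(s["position"],s["force"],s["moment"])
E
```

```text
S far half (0.9503840804100037, -0.25, -5.0, array([11.91878663,  0.53727194]))
[ 0.59277054 -0.01244197  0.0366474 ] [-12.2353292    0.29405329   8.85662615] [-0.04326356  1.72467054 -0.02217145]
```

The slide box stock moved 11.9 mm and stopped hard. Next is the cartridge, and after that I'll look at the bottle stock again.

jog_arm([
  [-4, 0, 0],
  [-9, 0, 0],
  [-12, 2, 2],
  [-14, 6, 4],
  [-16, 11, 6.4],
  [-17.1, 16, 6.4],
  [-17.1, 21, 6.4],
  [-17.1, 26, 6.4],
  [-17.1, 30, 6.4],
  [-17.1, 31.4, 6.4],
  [-17.1, 31.4, 6.4],
  [-17.1, 31.4, 6.4],
], turn=[0, 0, 8, 16, 24, 33, 42, 51, 60, 68.8, 68.8, 68.8], grip=[0, 0, 0, 0, 0, 0, 0, 0, 0, 0, 0, 0])

```text
time_s: 33.2
position: [0.4285, 0.3009, 0.1009]
tcp_rot: [[-0.946, 0.325, 0.002], [0.325, 0.946, 0.001], [-0.002, 0.001, -1.0]]
force: [0.2, -0.2, 0.3]
opening: 0.996
grasp_force: 0.0
```

```bash
python3 - <<'E'
from chk import *
s=read_state();print(s["time_s"],s["position"],np.round(s["tcp_rot"],3).tolist())
print("S",shift(273,124,.054,12),"B",shift(331,117,.082,10))
c=capture("top");im=c["color"];g=cv2.cvtColor(im,cv2.COLOR_BGR2GRAY)
# bottle and box after placing: dark/bright profile along bays
print(g[100:200,331].tolist());print(g[110:200,272].tolist())
E
```

```text
33.2 [0.42847109 0.30085748 0.10094583] [[-0.946, 0.325, 0.002], [0.325, 0.946, 0.001], [-0.002, 0.001, -1.0]]
S (0.9464918375015259, 0.0, -5.0, array([11.91683216, -0.04436615])) B (0.9518651962280273, 0.0, -4.25, array([ 9.92477935, -0.15961948]))
[149, 154, 153, 151, 149, 162, 161, 153, 151, 151, 152, 152, 148, 151, 156, 154, 150, 142, 148, 161, 165, 163, 165, 167, 164, 165, 154, 151, 153, 153, 151, 152, 152, 151, 151, 153, 154, 142, 153, 165, 166, 165, 166, 154, 161, 164, 152, 150, 151, 152, 151, 152, 152, 154, 152, 154, 150, 140, 159, 165, 165, 164, 167, 161, 162, 162, 158, 153, 160, 119, 82, 79, 84, 86, 85, 80, 59, 95, 119, 120, 119, 125, 112, 88, 81, 82, 85, 83, 84, 82, 76, 111, 119, 115, 116, 118, 103, 83, 142, 153]
[165, 168, 168, 168, 166, 167, 168, 168, 167, 166, 166, 164, 166, 164, 166, 167, 168, 166, 166, 164, 165, 166, 165, 167, 164, 164, 168, 168, 166, 168, 168, 168, 171, 153, 164, 169, 168, 168, 167, 168, 168, 169, 165, 167, 165, 165, 165, 166, 166, 165, 165, 165, 165, 170, 143, 126, 124, 125, 124, 131, 131, 131, 133, 132, 133, 131, 140, 110, 85, 84, 85, 84, 83, 81, 83, 82, 78, 114, 120, 118, 118, 118, 101, 96, 174, 192, 187, 192, 139, 136]
```

```bash
python3 - <<'E'
from h import *
np.set_printoptions(linewidth=260)
a=cv2.imread("pics/top0.png");b=capture("top")["color"];g=lambda i:cv2.cvtColor(i,cv2.COLOR_BGR2GRAY)
print("old col",g(a)[165:204,331].tolist());print("new col",g(b)[165:204,331].tolist())
print(g(a)[166:202:2,308:366:2]);print(g(b)[166:202:2,308:366:2])
t=capture("top");print(np.round(pix(t,[.6584,-.1435,.082]),1),np.round(pix(t,[.6584,-.1435,.062]),1),np.round(pix(t,[.6165,-.1445,.062]),1))
E
```

```text
old col [154, 156, 152, 147, 112, 80, 77, 78, 77, 78, 75, 77, 79, 78, 76, 77, 79, 77, 79, 77, 75, 74, 78, 78, 77, 74, 103, 110, 109, 109, 107, 97, 82, 135, 144, 138, 139, 142, 140]
new col [165, 159, 154, 159, 120, 82, 81, 83, 86, 88, 79, 55, 96, 119, 119, 121, 127, 112, 88, 82, 85, 80, 85, 81, 83, 80, 110, 118, 116, 117, 114, 103, 84, 142, 154, 148, 146, 151, 149]
[[ 75 104 144 154 153 153 144 142 142 155 155 158 154 155 148 142 143 143 144 143 144 140 140 158 156 156 154 150 157]
 [ 79 100 148 154 159 157 149 148 146 147 150 153 148 147 148 148 149 150 149 149 149 146 134 147 150 148 143 131 135]
 [ 78  84  96 104 108 110  89  85  85  79  81  79  78  81  79  74  73  69  73  73  72  64  65 113 114 113 121  93  94]
 [ 78  78  79 107 106 108 115  75  79  78  75  80  78  77  77  79  79  76  77  77  77  71  71 120 121 120 126  95  98]
 [ 78  78  76 107 108 108 111  78  75  75  77  79  77  80  78  78  77  77  76  76  76  71  71 121 118 118 118  97  96]
 [ 77  78  77 106 108 110 111  76  77  75  79  77  77  77  76  78  78  78  77  76  75  79  70 119 120 122 128  89  94]
 [ 76  77  75 107 
[... 2895 characters left out ...]
9  76  79  77  77  77  79  77  78  93 129 128 126 128 104 104]
 [ 87 119 116 116 118 117 117 108 118 117 118 115 119 116 117 118 118 115 116 117 115 119  96 123 179 175 175 146 140]
 [ 84 119 117 116 115 113 113 119 118 115 113 113 116 114 115 116 116 114 112 114 115 119  92 124 191 189 187 154 143]
 [ 81 123 121 120 119 122 119 118 117 115 116 102 103 103 101 103 104  90  90  97 101 102  70  88 141 139 133 147 145]
 [ 92  97  97  97  94  95  91 132 141 140 143 143 143 146 144 148 146 147 145 145 146 145 147  97 152 154 153 150 152]
 [149 151 152 151 152 152 153 152 146 147 148 148 148 150 148 149 149 149 149 149 148 148 151 150 148 147 147 148 147]]
[332.8 169. ] [331.8 170.6] [332.6 188.8]
```

jog_arm([
  [0, 0, -4],
  [0, 0, -8],
  [0, 0, -8.6],
  [0, 0, -8.6],
  [0, 0, -8.6],
  [0, 0, -8.6],
  [0, 0, -8.6],
  [0, 0, -8.6],
  [0, 0, -8.6],
], turn=[0, 0, 0, 0, 0, 0, 0, 0, 0], grip=[0, 0, 0, 1, 1, 1, 1, 1, 1])

```text
time_s: 34.58
position: [0.4274, 0.3011, 0.0147]
tcp_rot: [[-0.947, 0.322, 0.0], [0.322, 0.947, 0.0], [-0.0, 0.0, -1.0]]
force: [-0.5, 1.2, 0.4]
opening: 0.404
grasp_force: 0.4
```

jog_arm([
  [0, 0, 0],
  [0, 0, 0],
  [0, 0, 3],
  [0, -5, 3.2],
  [2, -10, 3.2],
  [4, -15, 3.2],
  [5, -17.9, 3.2],
  [9, -17.9, 3.2],
  [13, -17.9, 3.2],
  [16, -17.9, 2.8],
  [16.8, -17.9, 2],
  [16.8, -17.9, 1.6],
], turn=[0, 0, 0, 8, 16, 20.2, 20.2, 20.2, 20.2, 20.2, 20.2, 20.2], grip=[1, 1, 1, 1, 1, 1, 1, 1, 1, 1, 1, 1])

```text
time_s: 36.08
position: [0.5934, 0.122, 0.0292]
tcp_rot: [[-1.0, -0.025, -0.004], [-0.025, 1.0, -0.0], [0.004, -0.0, -1.0]]
force: [-0.7, -1.0, -2.0]
opening: 0.322
grasp_force: 29.8
```

jog_arm([
  [0, 0, -0.1],
  [0, 0, -0.2],
  [0, 0, -0.3],
  [0, 0, -0.35],
  [0, 0, -0.35],
], turn=[0, 0, 0, 0, 0], grip=[1, 1, 1, 1, 1])

```text
time_s: 36.7
position: [0.5953, 0.1221, 0.0273]
tcp_rot: [[-1.0, -0.025, 0.0], [-0.025, 1.0, 0.0], [-0.0, 0.0, -1.0]]
force: [-0.1, -0.9, -0.9]
opening: 0.321
grasp_force: 29.8
```

jog_arm([
  [0, 0, -0.1],
  [0, 0, -0.15],
  [0, 0, -0.15],
  [0, 0, -0.15],
  [0, 0, -0.1],
  [-4, 0, 0.2],
  [-9.5, 0, 0.8],
  [-9.5, 0, 0.8],
  [-9.5, 0, 0.8],
  [-9.5, 0, 0.8],
  [-9.5, 0, 0.8],
  [-9.5, 0, 0.8],
], turn=[0, 0, 0, 0, 0, 0, -10, -20, -30, -40, -50, -60], grip=[1, 1, 0.45, 0.45, 0.45, 0.45, 0.3, 0, 0, 0, 0, 0])

```text
time_s: 38.2
position: [0.5006, 0.122, 0.035]
tcp_rot: [[-0.516, 0.856, 0.0], [0.856, 0.516, 0.0], [-0.0, 0.0, -1.0]]
force: [-0.1, -0.1, -0.3]
opening: 0.996
grasp_force: 0.0
```

jog_arm([
  [0, 0, 0],
  [0, 0, 0],
  [0, 0.05, 0],
  [1, 0.05, 0],
  [2, 0.05, 0],
  [2, 0.05, 0],
], turn=[-10, -20, -30, -30, -30, -30], grip=[0, 0, 0, 0, 0, 0])

```text
time_s: 38.95
position: [0.5223, 0.1224, 0.0352]
tcp_rot: [[-0.026, 1.0, 0.002], [1.0, 0.026, 0.0], [-0.0, 0.002, -1.0]]
force: [-0.4, -1.0, -0.1]
opening: 0.998
grasp_force: 0.0
```

```bash
python3 - <<'E'
from h import *
np.set_printoptions(linewidth=260)
s=read_state();print(s["time_s"],s["position"],np.round(s["tcp_rot"],3).tolist(),s["force"])
t=capture("scene");g=cv2.cvtColor(t["color"],cv2.COLOR_BGR2GRAY);a=cv2.cvtColor(cv2.imread("pics/scene0.png"),cv2.COLOR_BGR2GRAY)
u,v=map(int,pix(t,[.639,.1226,.062]));print(u,v,[np.round(pix(t,[.639+d*1,.1226+.024*d,.072]),1) for d in(-.0378,.0378)])
print(g[v-12:v+16:2,u-34:u+34:2])
E
```

```text
38.95 [0.52230395 0.12241758 0.03516195] [[-0.026, 1.0, 0.002], [1.0, 0.026, 0.0], [-0.0, 0.002, -1.0]] [-0.38339969 -1.01784663 -0.10754553]
257 261 [array([273. , 259.3]), array([242.4, 261.4])]
[[140 139 140 140 141 141 141 141 143 141 142 142 143 144 144 140  94  69  71  71  71  59  47  47  45  46  44  44  41  44  45  70  92 100]
 [142 143 142 144 143 142 142 143 143 142 141 144 141 144 142 139  97  68  70  70  70  59  45  48  46  44  45  45  40  46  45  65  92  95]
 [144 142 143 143 143 141 143 142 142 143 142 143 142 141 143 141 100  69  71  71  69  59  45  46  46  46  44  42  43  43  44  62  88  94]
 [143 142 143 144 143 142 142 143 143 143 142 144 143 142 142 141 107  70  74  77  91  87  49  45  46  46  47  45  39  43  47  45  74  92]
 [143 143 142 143 144 144 143 143 144 143 144 147 146 148 151 152 128 105 111 112 143 137  58  47  47  47  45  44  40  45  45  42  65  93]
 [146 144 145 143 142 145 142 152 149 143 142 148 156 159 158 157 141 117 118 118 133 140  65  47  46  45  47  44  41  41  44  42  55  81]
 [157 148 143 145 144 143 146 155 145 142 142 141 152 158 158 159 138
[... 343 characters left out ...]
 69]
 [155 150 144 142 143 143 144 153 156 149 147 153 156 155 155 155 137 102  94  88  89 100  57  46  47  45  44  45  42  46  46  47  81  92]
 [158 148 141 144 144 144 143 146 149 148 148 147 148 144 145 145 128  83  77  78  77  77  56  41  36  46  43  39  42  43  43  43  82 105]
 [148 146 141 143 141 143 143 143 145 146 146 146 145 145 145 145 127  79  73  71  73  73  73  72  43  82  82  52  61  63  71  80 120 140]
 [144 144 144 142 141 143 142 142 144 142 142 144 143 143 146 147 134  89  83  82  83  83  90 103  95 141 149 127 129 130 134 139 140 142]
 [145 148 147 147 148 147 147 147 148 145 149 151 151 151 148 148 137 107 102 104 107 103 104 101 103 146 154 136 137 139 138 140 139 141]]
```

jog_arm([
  [0.5, 0, 0],
  [0.9, 0, 0],
  [1.3, 0, 0],
  [1.7, 0.05, 0],
  [2.1, 0.05, 0],
  [2.5, 0.05, 0],
  [2.8, 0.05, 0],
  [2.8, 0.05, 0],
], turn=[0, 0, 0, 0, 0, 0, 0, 0], grip=[0, 0, 0, 0, 0, 0, 0, 0])

```text
time_s: 40.0
position: [0.5491, 0.123, 0.0351]
tcp_rot: [[-0.025, 1.0, 0.001], [1.0, 0.025, 0.0], [0.0, 0.001, -1.0]]
force: [-0.3, 0.2, 0.7]
opening: 1.001
grasp_force: 0.0
```

jog_arm([
  [0.15, 0, 0],
  [0.3, 0, 0],
  [0.45, 0, 0],
  [0.6, 0, 0],
  [0.6, 0, 0],
], turn=[0, 0, 0, 0, 0], grip=[0, 0, 0, 0, 0])

```text
time_s: 40.62
position: [0.5547, 0.123, 0.035]
tcp_rot: [[-0.025, 1.0, 0.001], [1.0, 0.025, 0.0], [-0.0, 0.001, -1.0]]
force: [-1.1, 0.0, 0.0]
opening: 0.998
grasp_force: 0.3
```

jog_arm([
  [0.15, 0, 0],
  [0.3, 0, 0],
  [0.45, 0, 0],
  [0.6, 0, 0],
  [0.6, 0, 0],
], turn=[0, 0, 0, 0, 0], grip=[0, 0, 0, 0, 0])

```text
time_s: 41.25
position: [0.5579, 0.1231, 0.0352]
tcp_rot: [[-0.025, 1.0, -0.005], [1.0, 0.025, -0.0], [-0.0, -0.005, -1.0]]
force: [-6.3, -0.1, 6.1]
opening: 0.999
grasp_force: 3.7
```

jog_arm([
  [0.1, 0, 0],
  [0.2, 0, 0],
  [0.3, 0, 0],
  [0.3, 0, 0],
], turn=[0, 0, 0, 0], grip=[0, 0, 0, 0])

```text
time_s: 41.75
position: [0.5608, 0.1231, 0.0352]
tcp_rot: [[-0.025, 1.0, -0.005], [1.0, 0.025, -0.0], [-0.0, -0.005, -1.0]]
force: [-7.4, -0.3, 5.7]
opening: 0.999
grasp_force: 3.8
```

```bash
python3 - <<'E'
from chk import *
print("C",shift(214,121,.072,22),shift(214,110,.072,11))
s=read_state();print(s["position"],s["force"],s["moment"])
E
```

```text
C (0.9697206616401672, 0.0, -1.75, array([4.10992534, 0.03633844])) (0.9677352905273438, 0.0, -1.75, array([4.12973962, 0.03651363]))
[0.56082278 0.12305315 0.03517333] [-7.11413378  0.6369781   5.34991699] [-0.04803787  0.60468079 -0.03390127]
```

jog_arm([
  [0.15, 0, 0],
  [0.3, 0, 0],
  [0.45, 0, 0],
  [0.6, 0, 0],
  [0.7, 0, 0],
  [0.7, 0, 0],
], turn=[0, 0, 0, 0, 0, 0], grip=[0, 0, 0, 0, 0, 0])

```text
time_s: 42.6
position: [0.5678, 0.1231, 0.0352]
tcp_rot: [[-0.025, 1.0, -0.005], [1.0, 0.025, -0.0], [-0.0, -0.005, -1.0]]
force: [-6.8, -0.5, 6.2]
opening: 1.0
grasp_force: 3.8
```

jog_arm([
  [0.1, 0, 0],
  [0.2, 0, 0],
  [0.3, 0, 0],
  [0.3, 0, 0],
], turn=[0, 0, 0, 0], grip=[0, 0, 0, 0])

```text
time_s: 43.1
position: [0.5686, 0.1231, 0.0353]
tcp_rot: [[-0.025, 1.0, -0.01], [1.0, 0.025, -0.0], [-0.0, -0.01, -1.0]]
force: [-10.4, -0.8, 10.4]
opening: 0.995
grasp_force: 6.4
```

```bash
python3 - <<'E'
from chk import *
print("C",shift(214,121,.072,22),shift(214,110,.072,11))
s=read_state();print(s["position"],s["force"],s["moment"])
E
```

```text
C (0.9643452763557434, 0.0, -5.0, array([11.7509844 ,  0.10389785])) (0.9618760943412781, -0.25, -5.0, array([11.80954551,  0.67875325]))
[0.56854445 0.1230856  0.03531842] [-11.45832156  -0.77367911   9.67195055] [-0.12501044  1.006811   -0.00481178]
```

The cartridge stock moved 11.8 mm and stopped hard. The bottle stock read only about 10.2 mm, so I'll push it again gently with a lower contact point.

jog_arm([
  [-4, 0, 0],
  [-9, 0, 0],
  [-9, -5, 0],
  [-9, -11, 0],
  [-9, -17, 0],
  [-9, -23, 0],
  [-9, -26.7, 0],
  [-9, -26.7, -1.1],
  [-5, -26.7, -1.1],
  [-2.5, -26.7, -1.1],
  [-1.5, -26.7, -1.1],
  [-1.5, -26.7, -1.1],
], turn=[0, 0, 0, 0, 0, 0, 0, 0, 0, 0, 0, 0], grip=[0, 0, 0, 0, 0, 0, 0, 0, 0, 0, 0, 0])

```text
time_s: 44.7
position: [0.5582, -0.1429, 0.0236]
tcp_rot: [[-0.026, 1.0, -0.001], [1.0, 0.026, 0.0], [0.0, -0.001, -1.0]]
force: [-0.3, 0.0, 0.7]
opening: 0.996
grasp_force: 0.0
```

```bash
python3 - <<'E'
from chk import *
print("C",shift(214,121,.072,22),"S",shift(273,124,.054,12),"B",shift(331,117,.082,10))
s=read_state();print(s["time_s"],s["position"],s["force"])
E
```

```text
C (0.9651456475257874, 0.0, -5.0, array([11.7509844 ,  0.10389785])) S (0.9524704813957214, -0.25, -5.0, array([11.91878663,  0.53727194])) B (0.9553807973861694, 0.0, -4.25, array([ 9.92477935, -0.15961948]))
44.85 [ 0.55683639 -0.14321002  0.02373452] [ 0.40652383 -0.17990985 -0.65040089]
```

jog_arm([
  [0.4, -0.05, 0],
  [0.8, -0.05, 0],
  [1.2, -0.05, 0],
  [1.5, -0.05, 0],
  [1.8, -0.05, 0],
  [2, -0.05, 0],
  [2, -0.05, 0],
], turn=[0, 0, 0, 0, 0, 0, 0], grip=[0, 0, 0, 0, 0, 0, 0])

```text
time_s: 45.72
position: [0.5744, -0.1439, 0.0242]
tcp_rot: [[-0.025, 1.0, -0.008], [1.0, 0.025, 0.002], [0.002, -0.008, -1.0]]
force: [-9.3, -2.1, 7.3]
opening: 1.002
grasp_force: 5.5
```

jog_arm([
  [0.1, 0, 0],
  [0.2, 0, 0],
  [0.3, 0, 0],
  [0.3, 0, 0],
], turn=[0, 0, 0, 0], grip=[0, 0, 0, 0])

```text
time_s: 46.22
position: [0.5744, -0.1437, 0.0244]
tcp_rot: [[-0.025, 1.0, -0.014], [1.0, 0.025, 0.003], [0.003, -0.014, -1.0]]
force: [-15.5, -3.5, 13.1]
opening: 0.999
grasp_force: 9.3
```

jog_arm([
  [0.1, 0, 0],
  [0.2, 0, 0],
  [0.2, 0, 0],
], turn=[0, 0, 0], grip=[0, 0, 0])

```text
time_s: 46.6
position: [0.5745, -0.1435, 0.0246]
tcp_rot: [[-0.025, 1.0, -0.018], [1.0, 0.025, 0.004], [0.004, -0.018, -1.0]]
force: [-20.3, -4.1, 17.3]
opening: 0.995
grasp_force: 11.9
```

```bash
python3 - <<'E'
from chk import *
for u,v in((331,117),(331,137),(331,156)): print("B",shift(u,v,.082,10))
s=read_state();print(s["time_s"],s["position"],s["force"],s["moment"])
E
```

```text
B (0.9505680799484253, 0.0, -4.25, array([ 9.92477935, -0.15961948]))
B (0.9502128958702087, 0.0, -4.25, array([ 9.83851196, -0.15823205]))
B (0.18603529036045074, -2.75, 6.0, array([-13.72268627,   6.41553466]))
46.75 [ 0.57446433 -0.14347404  0.0245724 ] [-20.00034367  -3.93437776  17.21432352] [-0.61771596  2.02092312 -0.23354894]
```

jog_arm([
  [0, 0, 0.1],
  [0, 0, 0.2],
  [0, 0, 0.3],
  [0, 0, 0.3],
], turn=[0, 0, 0, 0], grip=[0, 0, 0, 0])

```text
time_s: 47.25
position: [0.5743, -0.142, 0.0253]
tcp_rot: [[-0.026, 0.999, -0.019], [1.0, 0.026, 0.006], [0.007, -0.019, -1.0]]
force: [-14.2, -0.8, 3.7]
opening: 1.002
grasp_force: 7.4
```

```bash
python3 - <<'E'
from chk import *
for u,v in((331,117),(331,137)): print("B",shift(u,v,.082,10))
s=read_state();print(s["time_s"],s["position"],s["force"],s["moment"])
E
```

```text
B (0.9572252035140991, 0.0, -4.25, array([ 9.92477935, -0.15961948]))
B (0.9510143995285034, 0.0, -4.25, array([ 9.83851196, -0.15823205]))
47.35 [ 0.57427256 -0.14197608  0.02528385] [-14.72187245  -1.5753244    3.64817312] [-0.1534607   1.84015476 -0.08434765]
```

It holds firm at 14 N with almost no downward load, so this is the true stop. I'll withdraw, check the placings and hand in.

jog_arm([
  [-1, 0, 0],
  [-4, 0, 0],
  [-9, 0, 0],
  [-13, -4, 4],
  [-13, -10, 8],
  [-13, -14, 8],
  [-13, -14, 8],
], turn=[0, 0, 0, 0, 0, 0, 0], grip=[0, 0, 0, 0, 0, 0, 0])

```text
time_s: 48.22
position: [0.4556, -0.2903, 0.1089]
tcp_rot: [[-0.02, 1.0, 0.007], [1.0, 0.02, -0.007], [-0.007, 0.007, -1.0]]
force: [-0.5, 0.3, -0.2]
opening: 1.004
grasp_force: 0.0
```

```bash
python3 - <<'E'
from chk import *
np.set_printoptions(linewidth=260)
print("C",shift(214,121,.072,22),"S",shift(273,124,.054,12),"B",shift(331,117,.082,10))
t=capture("top");b=t["color"];a=cv2.imread("pics/top0.png")
# find placed items by change vs. start image inside the bays (gain-matched)
A=cv2.cvtColor(a,cv2.COLOR_BGR2GRAY).astype(float);B=cv2.cvtColor(b,cv2.COLOR_BGR2GRAY).astype(float)
A*=np.median(B[60:200,180:370]/A[60:200,180:370]);d=(B-A)
for n,(u0,u1,z) in {"C":(190,245,.062),"S":(248,305,.054),"B":(312,362,.062)}.items():
    m=np.zeros_like(d,np.uint8);m[130:196,u0:u1]=(d[130:196,u0:u1]>7)
    m=cv2.morphologyEx(m,cv2.MORPH_OPEN,np.ones((2,2),np.uint8));ys,xs=np.nonzero(m);r=cv2.minAreaRect(np.stack([xs,ys],1).astype(np.float32))
    print(n,len(xs),xs.min(),xs.max(),ys.min(),ys.max(),r,"centre",onz(t,*r[0],z),"front",onz(t,(xs.min()+xs.max())/2,ys.max(),z))
for n,uv in {"pot":(102,195),"notes":(204,307),"disp":(442,194)}.items():
    u,v=uv;q=cv2.matchTemplate(b[v-26:v+26,u-26:u+26],a[v-20:v+20,u-20:u+20],cv2.TM_CCOEFF_NORMED);print(n,cv2.minMaxLoc(q)[1::2])
s=read_state();print(s["time_s"],s["position"],s["force"])
E
```

```text
C (0.963793933391571, 0.0, -5.0, array([11.7509844 ,  0.10389785])) S (0.9492807388305664, -0.25, -5.0, array([11.91878663,  0.53727194])) B (0.9498660564422607, 0.0, -4.25, array([ 9.92477935, -0.15961948]))
C 413 210 223 137 188 ((216.9168243408203, 162.4625701904297), (51.446956634521484, 11.908451080322266), 87.66268920898438) centre [0.67830754 0.11923435] front [0.61925816 0.11969737]
S 676 263 289 144 178 ((276.768798828125, 162.4971160888672), (34.06081008911133, 24.02503776550293), 81.25383758544922) centre [ 0.67931406 -0.01780995] front [ 0.64314501 -0.01588027]
B 334 321 343 131 184 ((332.1352844238281, 157.25881958007812), (53.917633056640625, 19.557605743408203), 85.60128784179688) centre [ 0.6894819  -0.14474269] front [ 0.62749362 -0.14342226]
pot (0.9989076852798462, (6, 6))
notes (0.996777355670929, (6, 6))
disp (0.9751867055892944, (6, 6))
48.425 [ 0.45275629 -0.28277288  0.10647803] [0.19877429 0.67597418 0.3073799 ]
```

The cartridge and bottle check out, and the bystanders haven't moved. The slide box's angle needs a closer measurement.

```bash
python3 - <<'E'
from chk import *
t=capture("top");B=cv2.cvtColor(t["color"],cv2.COLOR_BGR2GRAY).astype(float);s=capture("scene");G=cv2.cvtColor(s["color"],cv2.COLOR_BGR2GRAY).astype(float)
def edges(im,rows,u0,u1,z,c):
    L,R=[],[]
    for v in rows:
        r=cv2.GaussianBlur(im[v-1:v+2,u0:u1].mean(0)[None],(3,1),0)[0];g=np.diff(r)
        for lst,i in((L,np.argmax(g)),(R,np.argmin(g))):
            if 0<i<len(g)-1:
                a,b,cc=abs(g[i-1]),abs(g[i]),abs(g[i+1]);o=.5*(a-cc)/(a-2*b+cc+1e-9);lst.append((*onz(c,u0+i+.5+o,v,z),))
    for n,l in(("L",L),("R",R)):
        l=np.array(l);k=np.polyfit(l[:,0],l[:,1],1);res=l[:,1]-np.polyval(k,l[:,0]);ok=abs(res)<.003;k=np.polyfit(l[ok,0],l[ok,1],1)
        print(n,ok.sum(),len(l),"yaw",np.degrees(np.arctan(k[0])).round(2),"y at .68",np.polyval(k,.68).round(4))
print("S under roof");edges(B,range(147,163),256,298,.054,t)
print("S front");edges(B,range(167,177),256,298,.054,t)
print("C under roof");edges(B,range(142,166),203,232,.062,t)
print("C front");edges(B,range(172,187),203,232,.062,t)
print("stockS");edges(B,range(112,140),256,298,.054,t)
np.set_printoptions(linewidth=260);print(B[164:182,254:300:2].astype(int))
E
```

```text
S under roof
L 1 11 yaw 1.15 y at .68 0.0275
R 16 16 yaw 2.33 y at .68 -0.0409
S front
L 10 10 yaw 0.03 y at .68 0.0276
R 10 10 yaw 3.27 y at .68 -0.0412
C under roof
L 8 24 yaw -24.82 y at .68 0.1352
R 12 24 yaw 1.12 y at .68 0.1085
C front<stdin>:11: RankWarning: Polyfit may be poorly conditioned
Traceback (most recent call last):
TypeError: expected non-empty vector for x
```

```bash
python3 -c "
from rig import *
print(hand_in())"
```

```text
the job is handed in; nothing more can be done
None
```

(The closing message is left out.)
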